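# Hook a dropped lamp bracket out from behind the test bay's fixed guard

## Task

A steel lamp bracket has slid in behind the fixed guard of the driver test bay, where no hand may go: take the hooked rod, reach in with it through the gap under the guard and draw the bracket out along the bench until all of it is clear of the hood. Lay the rod down on the bench top, clear of the bay and the tray, and set the bracket on the free floor of the parts tray, standing on its flat web like its mate. Do not bang the bay, and leave the multimeter and the loose tape roll next to the rod where they are.

Things in the scene. Friction and masses are not known exactly. Their poses are not given: they have to be found in the camera images.
- bay: Driver test bay, fixed: grey steel box, 300 mm wide (its y), 180 deep (its x), 145 high, without a bottom: its inside floor is the bench top. Origin: centre of its footprint, bench level. x points INTO the bay, away from its open front; y to the left as one looks in. Side walls inside at y = -0.144, +0.144 m; back wall inside at x = +0.079 m, a driver and a strip fixed on it 55 mm up.
- bay_gap (a point): Centre of the gap under the fixed clear guard, axes as the bay. The guard is a 9 mm thick plate across the bay's front, at bay x = -0.090 m, from the hood down to 55 mm above the bench; the gap below is 55 mm high (this point is half-way, at 27.5 mm) and open 260 mm wide (y from -0.130 to +0.130 m), floor: the bench.
- bay_eave (a point): Middle of the front lower edge of the bay's clear hood, which overhangs the guard by 60 mm (bay x = -0.150 m); an aluminium light rail runs along it, underside 129 mm above the bench. A hand that holds the rod near the gap with the tool upright would strike it: lean the tool back, away from the bay, 30 to 45 degrees. The bench power supply stands left of the mouth, from world x = 0.73 m.
- bracket_mid (a point): Dropped bracket, loose, about 170 g: U channel of 3 mm steel, 66 mm long (its y), 34 wide (its x), 30 high, standing on its web; point at its centre, 15 mm up. Walls inside 28 mm apart; open on top and at both ends. Starts behind the guard, lengthwise along the bay's y within 20 degrees, +x wall inward, centre 70 to 100 mm behind the guard, bay y -0.065 to -0.025 m. Grasp across the walls.
- hook_grip (a point): Hooked rod, loose, about 150 g, on the bench: centre of its black flat-sided handle, 80 mm long (its x), 18 wide (its y, to grip), 24 high, 12 mm above the bench. x points to the hooked end: from the handle a straight 7 mm steel rod runs along +x, level, to x = 0.130 m, where a leg turns off square to -y, its end at y = -0.0555 m. At the start it points roughly at the bay (to -y).
- hook_leg (a point): Middle of the hook's leg, a 7 mm round bar at x = 0.130, y = -0.027 m of the handle's point, level with the rod; the leg runs along y, axes as the handle. Its underside is 8 mm over the bench when the rod lies flat, so it clears the bracket's 3 mm web and can slide from an open end into the channel, then pull on a wall.
- tray: Shallow open steel parts tray, fixed, 190 mm (its x) by 150 mm (its y), rim 28 mm high, walls and floor 3 mm. Origin: centre of its underside. The bracket's mate, same shape, is fixed in it along y, filling x from +0.043 to +0.082 m; the floor from x = -0.088 to +0.040 m is free.
- tray_free (a point): Middle of the free part of the tray's floor, at tray x = -0.024, y = 0, on the floor (3 mm above the bench); axes as the tray. Set the bracket down here, its length along y like its mate's.
- meter: Bystander: hand-held multimeter, 145 x 70 x 43 mm, loose; origin at the centre of its underside. Leave it where it is.
- tape: Bystander: roll of insulating tape, 58 mm across, 19 mm high, loose, lying flat; origin at the centre of its underside. Leave it where it is.

How it is judged:
On the way, in this order (a step that is already met when the one before it is completed fails the run):
1. the hooked rod bears on the bracket while the bracket is still behind the guard (contact force between hook and bracket above 0.2 N and x of bracket_mid in the frame of bay above -0.085 m), for 0.1 s.
2. the bracket stands on the bench wholly clear of the hood (x of bracket_mid in the frame of bay below -0.185 m and height (world z) of bracket_mid below 0.025 m), for 0.2 s.
At the end, for the whole second after the job is handed in: The bracket stands at rest on the tray's free floor (centre at tray x -0.088 to 0.042 m, y within 0.070 m), web down, level within 7 degrees. The hooked rod lies at rest on the bench top, its handle and leg not in the bay or under its hood, its handle not in the tray (x of bracket_mid in the frame of tray between -0.088 and 0.042 m and y of bracket_mid in the frame of tray between -0.07 and 0.07 m and z of bracket_mid in the frame of tray below 0.022 m and angle between bracket_mid's own z axis and vertical below 0.12 rad and linear speed of each of bracket, hook below 0.01 m/s and height (world z) of hook_grip between 0 and 0.025 m and height (world z) of hook_leg below 0.03 m and not (x of hook_leg in the frame of bay between -0.155 and 0.095 m and y of hook_leg in the frame of bay between -0.155 and 0.155 m) and not (x of hook_grip in the frame of bay between -0.155 and 0.095 m and y of hook_grip in the frame of bay between -0.155 and 0.155 m) and not (x of hook_grip in the frame of tray between -0.095 and 0.095 m and y of hook_grip in the frame of tray between -0.075 and 0.075 m)); the robot touches nothing.
It fails at once if the bay is struck or pushed hard (over 25 N) (contact force between bay and anything else above 25 N).
It fails at once if the multimeter is shoved more than 30 mm (distance of meter from where it was at the start of the episode above 0.03 m).
It fails at once if the tape roll is shoved more than 30 mm (distance of tape from where it was at the start of the episode above 0.03 m).
It fails at once if the hand itself reaches in behind the guard (x of the grasp point in the frame of bay between -0.08 and 0.09 m and y of the grasp point in the frame of bay between -0.15 and 0.15 m and height (world z) of the grasp point below 0.13 m).
It also fails if it takes over 67 s, if anything falls off the work surface, if the arm or the gripper's body presses on something with over 40 N, if the wrist force passes 120 N, or if a joint passes its speed limit or range.

## Robot

A 6-joint arm with a two-finger parallel gripper is mounted at the origin on a cart in front of the work surface, level with it; the furniture and walls round the work are solid. World frame = base frame: x ahead of the robot, y to its left, z up, the work surface at z = 0. Lengths are in m, angles in rad, forces in N, time in s.
With the tool pointing down it reaches from about 0.225 to 0.875 m from the base axis. Payload 3.4 kg.
Tool frame: the origin (TCP) lies between the finger pads; the fingertips stand 19 mm ahead of it and the grasp point (between the pads) is the TCP (manip.tip_reach is the distance from the TCP to the fingertips, in m); z points along the fingers, x is the direction in which the jaws open and shut, and the axes are right-handed (so a half turn about z gives the same grasp; the last joint's range is limited). The gripper opens to 85 mm and grips with 20 to 120 N. Pads are 22 mm wide; open, the fingers measure 114 mm over their backs; the gripper's body (76 mm by 85 mm) begins 54 mm behind the grasp point. The pads swing forward as they close: fully open they stand 13 mm farther back than shut.
Start: joints at [1.013, 0.276, 1.505, -0, 1.361, -0.121], TCP at [0.243, 0.521, 0.25] pointing down, gripper open.
Joint ranges: [-2.89, 2.89], [-0.75, 2.08], [0.22, 2.7], [-1.18, 4.32], [0.11, 2.71], [-2.7, 2.7]. Speed limits (rad/s): [2.57, 2.57, 3.14, 3.14, 3.14, 3.14].

## Interface

Orientations are given as a unit quaternion [w, x, y, z].
In Python, from rig import manip gives the robot as it stands.
- The arm moves only by the tool send_rows, never from a script. Its arguments are lists of equal length, an entry for each row: "delta_pos": the shift along the tool's x, y, z normalised to -1 to 1, where 1 is 40 cm, a list of three; "angular": the turn, a rotation vector about the tool's x, y, z normalised to -1 to 1, where 1 is 0.08 rad, a list of three. A call has 1 to 5 rows; each row shifts and turns the commanded pose from where the row before left it, along the tool's axes as they then stand; what a row does not reach is not made up. A row lasts 1/12 s, in which the tool goes at most 41.7 mm and 7.16 degrees, less where a joint would pass 70% of its speed; a pose out of reach is approached as far as the arm can. A call with a number of a shift or a turn outside -1 to 1 is refused whole. A call with a gripper value outside its range is refused whole. "hand" is the finger opening in mm, from 0 to 85.4, set as the call begins (left out, the last holds). The fingers move at their own pace and stop on an object; "squeeze" is the grip in N (left out, the last holds). Time passes only in rows, so rows that do not move let the fingers close. It gives the time, the measured TCP pose, the force and the opening at its end, in the units of the state.
- manip.get_state(): the state, without advancing time (a new reading comes with each control period).
- manip.get_image(name): name is "scene" or "top" or "wrist"; returns the picture (420x560x3 uint8, blue, green, red); there is no depth.
- manip.calibration(name): a dict with "fx", "fy", "cx", "cy" (pixels), "k1" (the pictures are not rectified: a ray, as slopes to the right and down, at radius r is drawn at 1 + k1 r^2 times it, then the intrinsics apply), "camera_from_world" (4x4, takes a point from world to camera coordinates). Camera axes: x right, y up, looking along -z (the intrinsics and any distortion apply to the point x, -y, -z); pixel columns grow to the right and rows downward; lengths in m; the calibration is good to about 2 mm. A picture is of the moment at which its call begins: read the wrist's pose just before it. calibration takes no time and is no camera call; for the wrist camera it gives the pose at the moment of the call.
- manip.sign_off(): hands the job in, once; it reports no verdict.
The state is a dict: "clock": time; "qpos": joint angles; "qd": joint speeds; "effort": joint torques, N m; "position": TCP position; "ee_rot": TCP orientation; "contact_force": force on the tool from outside, world axes, zero at the start; "moment": the same for the moment, N m; "width": finger opening in m.
Only numpy, scipy, OpenCV 4.12 (cv2) and the standard library are available. Lean on these libraries where they do the work, as an engineer would, in place of code of your own. Each camera call takes 0.05 s, during which the arm holds its last target.

## Working session

There is one attempt and no reset: what is moved stays moved. The work goes in short steps, Python scripts to look and compute and a tool call to move; the robot and the scene stay as the last step left them, time stands still between calls to the robot, and variables do not carry over. Pictures are saved under pics/ and viewed, and the job is handed in when it is done.

Besides the shell and the picture viewer there is one more tool, called after ">>>" as name(argument=value, ...) on one line, values as JSON. send_rows: Moves the arm, as the interface text tells. Scaled input: -1 to 1 covers 40 cm each way for a shift and 0.08 rad each way for a turn. Its arguments: {"type":"object","properties":{"delta_pos":{"type":"array","items":{"type":"array","items":{"type":"number"}}},"angular":{"type":"array","items":{"type":"array","items":{"type":"number"}}},"hand":{"type":"number"},"squeeze":{"type":"number"}},"required":["delta_pos","angular"]}

```bash
ls; mkdir -p pics
python3 - <<'E'
from rig import manip
import cv2
print(manip.get_state())
for n in ["scene","top","wrist"]:
    c=manip.calibration(n); print(n,c)
    cv2.imwrite(f"pics/{n}0.png",manip.get_image(n))
E
```

```text
pics
{'clock': 0.0, 'qpos': array([ 1.01300018e+00,  2.76630824e-01,  1.50615708e+00,  4.42177761e-05,
        1.36071738e+00, -1.20990658e-01]), 'qd': array([ 0.00053576, -0.0002587 , -0.00155026,  0.00115824, -0.00028906,
        0.00079571]), 'effort': array([ 2.86514542e-04, -4.16783059e+01, -2.45803910e+01, -3.17765534e-04,
        1.07578209e-02, -1.21754367e-07]), 'position': array([0.24296864, 0.52058586, 0.24940972]), 'ee_rot': array([ 3.93016409e-04,  8.43520641e-01,  5.37095907e-01, -8.72090705e-04]), 'contact_force': array([ 0.25266393, -0.11943728, -0.20488613]), 'moment': array([ 0.01640754, -0.01374633, -0.00182699]), 'width': 0.08539035984511748}
scene {'fx': 477.93643692506674, 'fy': 477.93643692506674, 'cx': 284.58354648663806, 'cy': 201.67394351891284, 'k1': 0.005365888061004116, 'camera_from_world': array([[-0.96082994, -0.27691304, -0.01118036,  0.56006112],
       [ 0.09855798, -0.37912376,  0.92008233, -0.13569373],
       [-0.25902153,  0.88294074,  0.39156545, -1.29654972],
       [ 0.        ,  0.        ,  0.        ,  1.        ]])}
top {'fx': 403.67974038742454, 'fy': 403.67974038742454, 'cx': 276.33881544445626, 'cy': 217.63395959211397, 'k1': -0.051736015398708125, 'camera_from_world': array([[ 0.02761867, -0.99961141, -0.00377402,  0.03659172],
       [ 0.98855107,  0.02675243,  0.14849612, -0.57729028],
       [-0.14833745, -0.00783207,  0.98890579, -1.2007598 ],
       [ 0.        ,  0.        ,  0.        ,  1.        ]])}
wrist {'fx': 363.51905396184384, 'fy': 363.51905396184384, 'cx': 280.09734753250825, 'cy': 207.15444840424055, 'k1': -0.03724812138788793, 'camera_from_world': array([[ 0.42474159,  0.90531279, -0.00182785, -0.57369971],
       [-0.86554768,  0.40549169, -0.29394507,  0.03728103],
       [-0.26537105,  0.12643279,  0.95582057, -0.37952881],
       [ 0.        ,  0.        ,  0.        ,  1.        ]])}
```

View pics/scene0.png

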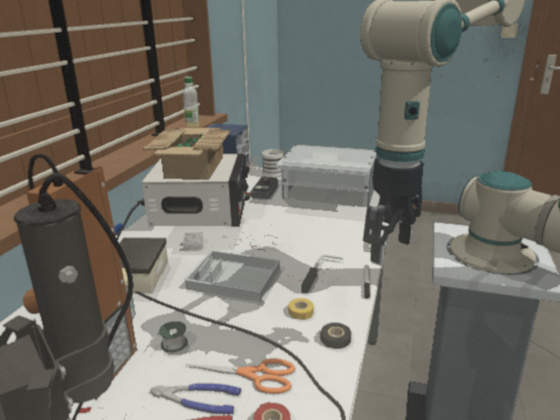

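View pics/top0.png

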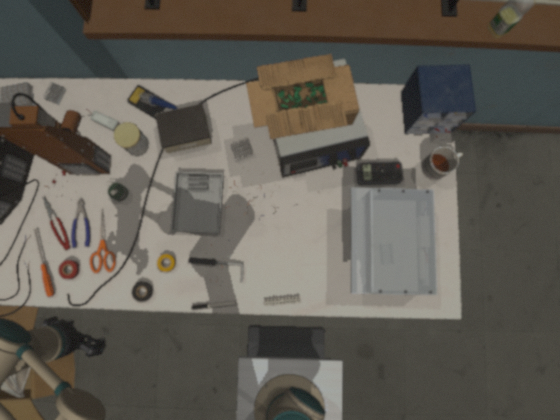

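View pics/wrist0.png

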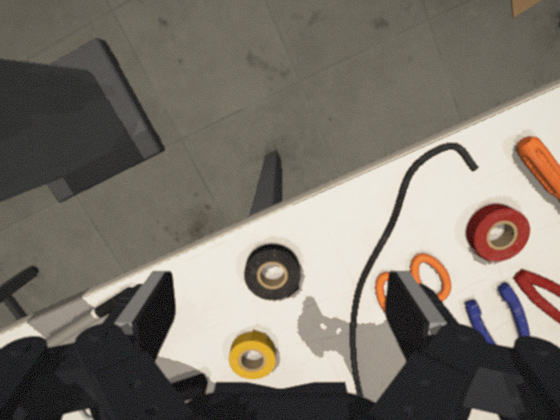

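Run:
```python
import cv2,numpy as np
from rig import manip
t=cv2.imread('pics/top0.png'); s=cv2.imread('pics/scene0.png')
cv2.imwrite('pics/t1.png',cv2.resize(t[170:310,160:330],None,fx=4,fy=4,interpolation=3)[:600,:800])
cv2.imwrite('pics/t2.png',cv2.resize(t[170:310,300:460],None,fx=4,fy=4,interpolation=3))
cv2.imwrite('pics/s1.png',cv2.resize(s[130:330,170:390],None,fx=3,fy=3,interpolation=3))
for n in ["scene","top","wrist"]:
    M=manip.calibration(n)['camera_from_world']; print(n,-M[:3,:3].T@M[:3,3])
```

```text
scene [0.2156629  1.24842008 0.63879516]
top [0.39155266 0.04261698 1.27330178]
wrist [0.17525043 0.55228354 0.37278324]
```

View pics/t1.png

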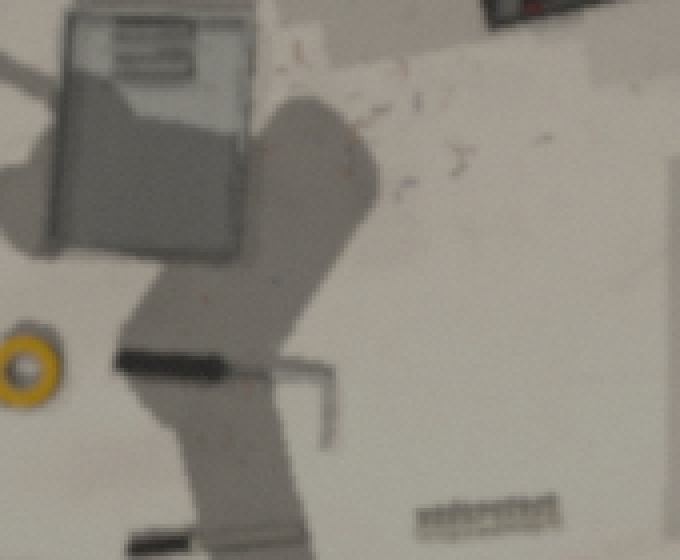

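View pics/t2.png

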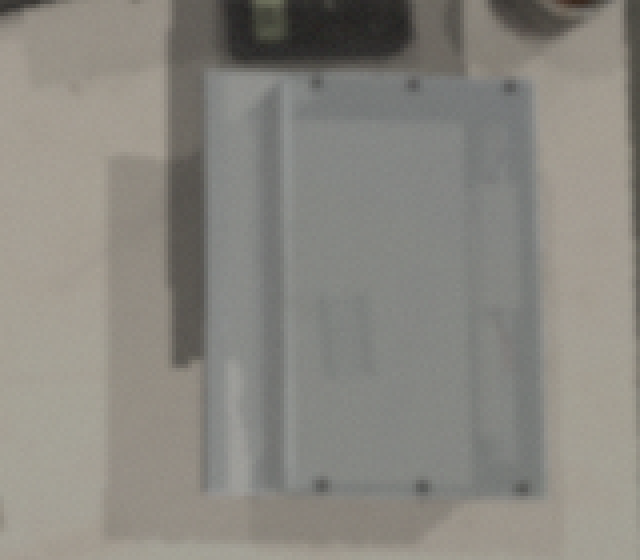

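View pics/s1.png

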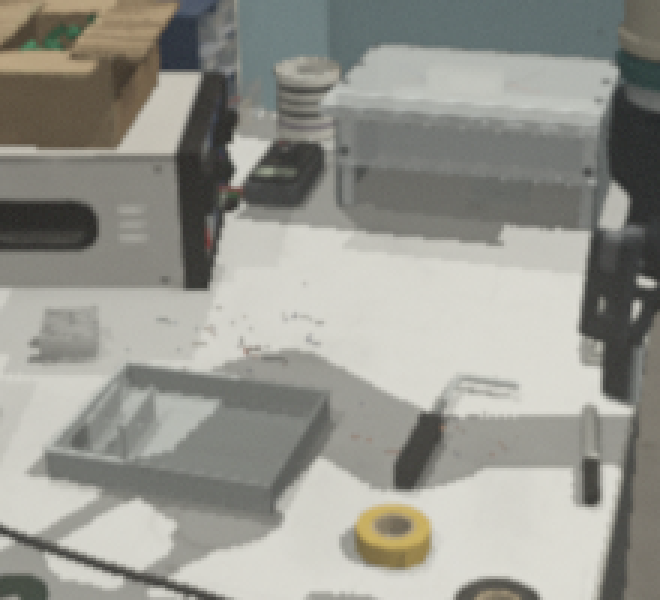

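```bash
cat > h.py <<'E'
import cv2,numpy as np
from rig import manip
def K(c): return np.array([[c['fx'],0,c['cx']],[0,c['fy'],c['cy']],[0,0,1.]])
def ray(c,uv):
    p=cv2.undistortPoints(np.array([[uv]],float),K(c),np.array([c['k1'],0,0,0]))[0,0]
    M=c['camera_from_world']; R=M[:3,:3]; o=-R.T@M[:3,3]
    return o, R.T@np.array([p[0],-p[1],-1.])
def plane(c,uv,z):
    o,d=ray(c,uv); return o+d*(z-o[2])/d[2]
def proj(c,P):
    M=c['camera_from_world']; q=M[:3,:3]@np.array(P)+M[:3,3]; x=q[0]/-q[2]; y=-q[1]/-q[2]; f=1+c['k1']*(x*x+y*y)
    return np.array([c['cx']+c['fx']*x*f,c['cy']+c['fy']*y*f])
E
python3 - <<'E'
from h import *
t=cv2.imread('pics/top0.png'); c=manip.calibration('top'); cs=manip.calibration('scene')
def blob(m,mina=20):
    n,l,st,ce=cv2.connectedComponentsWithStats(m.astype(np.uint8)); 
    return [(st[i].tolist(),ce[i].round(1)) for i in range(1,n) if st[i][4]>mina]
g=t.max(2)
m=np.zeros_like(g); m[250:275,185:220]=(g[250:275,185:220]<70); 
n=cv2.findContours(m.astype(np.uint8),0,1)[0]; n=max(n,key=cv2.contourArea); r=cv2.minAreaRect(n); print('handle',r)
for p in cv2.boxPoints(r): print(plane(c,p,0.024).round(4))
print('handle mid',plane(c,r[0],0.02))
for nm,x,y,z in [('rod corner',331,368,.0155),('leg end',327,448,.0155),('rod at handle',225,372,.0155)]:
    print(nm,plane(c,(160+x/4-.4,170+y/4-.4),z).round(4))
# tray corners rim
for nm,x,y in [('tl',70,14),('tr',252,14),('br',240,260),('bl',45,252)]:
    print('tray',nm,plane(c,(160+x/4-.4,170+y/4-.4),.028).round(4))
for nm,x,y,z in [('eave l',205,72,.145),('eave r',203,494,.145),('back l',535,82,.145),('back r',545,495,.145)]:
    print(nm,plane(c,(300+x/4-.4,170+y/4-.4),z).round(4))
cr=t[180:300,340:440].astype(float); cr=cr.mean(2); cr=np.clip((cr-100)*4,0,255).astype(np.uint8)
cr=cv2.createCLAHE(4,(3,3)).apply(t[180:300,340:440].mean(2).astype(np.uint8))
cv2.imwrite('pics/t3.png',cv2.resize(cr,None,fx=5,fy=5,interpolation=2))
E
```

```text
handle ((202.97567749023438, 261.36505126953125), (28.07101821899414, 6.186266899108887), 3.814074993133545)
[0.4284 0.319  0.024 ]
[0.4474 0.3188 0.024 ]
[0.4442 0.2316 0.024 ]
[0.4252 0.2319 0.024 ]
handle mid [0.43643377 0.2759913  0.02      ]
rod corner [0.4394 0.1542 0.0155]
leg end [0.3779 0.1549 0.0155]
rod at handle [0.434  0.2365 0.0155]
tray tl [0.7133 0.3726 0.028 ]
tray tr [0.7168 0.2272 0.028 ]
tray br [0.5203 0.2271 0.028 ]
tray bl [0.5223 0.3798 0.028 ]
eave l [ 0.6535 -0.1592  0.145 ]
eave r [ 0.356  -0.1582  0.145 ]
back l [ 0.653  -0.3975  0.145 ]
back r [ 0.3606 -0.3963  0.145 ]
```

View pics/t3.png

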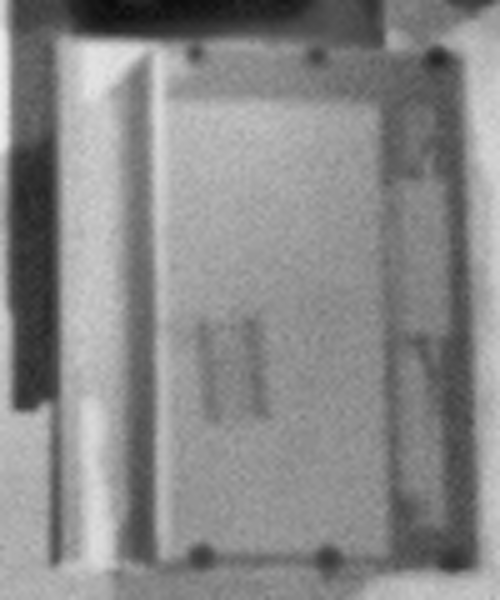

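Run:
```python
from h import *
c=manip.calibration('top')
P=[plane(c,(340+x/5-.4,180+y/5-.4),.03) for x,y in [(203,320),(212,418),(255,318),(265,418)]]
for p in P: print(p.round(4), 'bay',(-0.308-p[1]).round(4),(p[0]-.5055).round(4))
print(np.mean(P,0))
P0=np.array([0.243,.5206,.2494]); 
from scipy.spatial.transform import Rotation as R
q=[3.93016409e-04,8.43520641e-01,5.37095907e-01,-8.72090705e-04]
r=R.from_quat(q,scalar_first=True); print(r.as_matrix().round(3))
```

```text
[ 0.5056 -0.2709  0.03  ] bay -0.0371 0.0001
[ 0.4453 -0.276   0.03  ] bay -0.032 -0.0602
[ 0.5076 -0.3033  0.03  ] bay -0.0047 0.0021
[ 0.4461 -0.3087  0.03  ] bay 0.0007 -0.0594
[ 0.47615621 -0.28972335  0.03      ]
[[ 0.423  0.906 -0.001]
 [ 0.906 -0.423 -0.002]
 [-0.002 -0.    -1.   ]]
```

```bash
cat >> h.py <<'E'
from scipy.spatial.transform import Rotation as R
def goalR(lean,yaw=0.):  # tool x at yaw from world x, leaning back toward +y
    s,c=np.sin(lean),np.cos(lean)
    M=np.array([[1,0,0],[0,-c,-s],[0,s,-c]]).T if False else np.column_stack([[1,0,0],[0,-c,s],[0,-s,-c]])
    return R.from_euler('z',yaw)*R.from_matrix(M)
def plan(pos,rot,n,cmd=None):
    """rows from measured (or commanded) pose to goal"""
    st=manip.get_state()
    p,r=(np.array(st['position']),R.from_quat(st['ee_rot'],scalar_first=True)) if cmd is None else cmd
    rv=(r.inv()*rot).as_rotvec()/n; print('rows',n,'ang/row',(rv/.08).round(3).tolist(), 'clock',st['clock'])
    pos=np.array(pos); p0=p.copy(); out=[]
    for i in range(n):
        tgt=p0+(pos-p0)*(i+1)/n
        d=(r.inv().apply(tgt-p)/.4).round(3); p=p+r.apply(d*.4); out.append(d.tolist())
        r=r*R.from_rotvec((rv/.08).round(3)*.08)
    for i in range(0,n,5): print(out[i:i+5])
E
python3 - <<'E'
from h import *
plan([.436,.30,.16],goalR(.61),15)
E
```

```text
rows 15 ang/row [-0.452, -0.287, 0.914] clock 0.15
[[-0.02, 0.045, 0.015], [-0.016, 0.045, 0.017], [-0.012, 0.046, 0.019], [-0.009, 0.046, 0.021], [-0.004, 0.045, 0.022]]
[[-0.001, 0.045, 0.025], [0.003, 0.044, 0.026], [0.007, 0.043, 0.027], [0.01, 0.041, 0.029], [0.015, 0.039, 0.03]]
[[0.017, 0.036, 0.031], [0.021, 0.034, 0.031], [0.024, 0.032, 0.033], [0.027, 0.028, 0.033], [0.03, 0.025, 0.033]]
```

>>> send_rows(delta_pos=[[-0.02,0.045,0.015],[-0.016,0.045,0.017],[-0.012,0.046,0.019],[-0.009,0.046,0.021],[-0.004,0.045,0.022]], angular=[[-0.452,-0.287,0.914],[-0.452,-0.287,0.914],[-0.452,-0.287,0.914],[-0.452,-0.287,0.914],[-0.452,-0.287,0.914]], hand=60)

```text
clock: 0.57
position: [0.3078, 0.4468, 0.2202]
ee_rot: [0.107, 0.923, 0.37, 0.0]
contact_force: [-0.7, 0.8, 0.2]
width: 0.0602
```

>>> send_rows(delta_pos=[[-0.001,0.045,0.025],[0.003,0.044,0.026],[0.007,0.043,0.027],[0.01,0.041,0.029],[0.015,0.039,0.03]], angular=[[-0.452,-0.287,0.914],[-0.452,-0.287,0.914],[-0.452,-0.287,0.914],[-0.452,-0.287,0.914],[-0.452,-0.287,0.914]])

```text
clock: 0.98
position: [0.3724, 0.3732, 0.19]
ee_rot: [0.209, 0.96, 0.189, 0.0]
contact_force: [0.3, -0.2, 0.0]
width: 0.0601
```

>>> send_rows(delta_pos=[[0.017,0.036,0.031],[0.021,0.034,0.031],[0.024,0.032,0.033],[0.027,0.028,0.033],[0.03,0.025,0.033]], angular=[[-0.452,-0.287,0.914],[-0.452,-0.287,0.914],[-0.452,-0.287,0.914],[-0.452,-0.287,0.914],[-0.452,-0.287,0.914]])

```text
clock: 1.4
position: [0.4368, 0.3, 0.1599]
ee_rot: [0.301, 0.954, -0.002, 0.0]
contact_force: [-0.7, 0.9, 0.7]
width: 0.0601
```

```bash
cat > look.py <<'E'
from h import *
import sys
n,f=sys.argv[1:3]; st=manip.get_state(); c=manip.calibration(n); im=manip.get_image(n)
cv2.imwrite(f'pics/{f}.png',im); np.save(f'pics/{f}.npy',c,allow_pickle=True)
print(st['clock'],st['position'].round(4),R.from_quat(st['ee_rot'],scalar_first=True).as_matrix().round(3).tolist(),st['qpos'].round(2),st['contact_force'].round(1),st['width'])
E
python3 look.py wrist w1; python3 look.py top t4
python3 - <<'E'
import cv2
a=cv2.imread('pics/t4.png'); cv2.imwrite('pics/t4b.png',cv2.resize(a[150:310,150:350],None,fx=3.7,fy=3.7,interpolation=2))
E
```

```text
1.4 [0.4368 0.3    0.1599] [[1.0, -0.003, -0.0], [-0.003, -0.819, -0.574], [0.001, 0.574, -0.819]] [ 0.75  0.51  1.52 -0.43  1.55  0.86] [-0.7  0.9  0.7] 0.060073457414495546
1.45 [0.4393 0.2978 0.158 ] [[1.0, -0.006, -0.002], [-0.006, -0.816, -0.578], [0.002, 0.578, -0.816]] [ 0.74  0.52  1.52 -0.44  1.55  0.86] [ 2.6 -0.2 -0.9] 0.05997797333353642
```

View pics/w1.png

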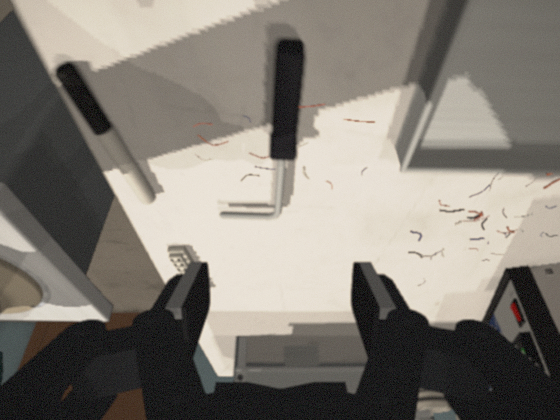

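View pics/t4b.png

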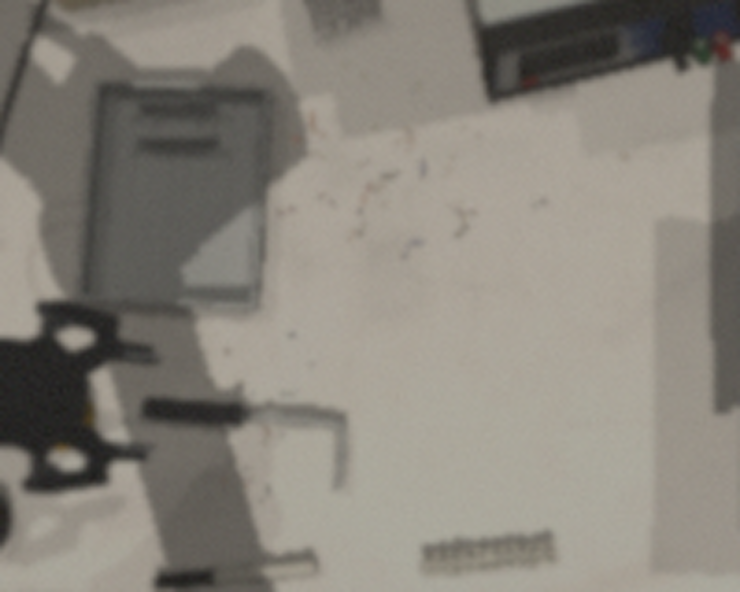

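Run:
```python
from h import *
im=cv2.imread('pics/w1.png'); c=np.load('pics/w1.npy',allow_pickle=True).item()
m=(im.max(2)<60).astype(np.uint8); m[:,:250]=0; m[:,330:]=0; m[200:]=0
k=max(cv2.findContours(m,0,1)[0],key=cv2.contourArea); r=cv2.minAreaRect(k); print(r)
for p in cv2.boxPoints(r): print(p.round(1),plane(c,p,.024).round(4),plane(c,p,0).round(4))
for u in [(283,165),(280,190),(277,210),(275,214),(222,213),(250,214)]: print(u,plane(c,u,.012).round(4))
cv2.imwrite('pics/w1b.png',cv2.resize(im[30:230,200:320],None,fx=4,fy=3,interpolation=2))
```

```text
((286.3141784667969, 98.78760528564453), (27.871461868286133, 119.401611328125), 3.814074993133545)
[268.4 157.4] [0.4279 0.243  0.024 ] [0.4268 0.2195 0.    ]
[276.4  38.3] [0.4349 0.3333 0.024 ] [0.4347 0.321  0.    ]
[304.2  40.1] [0.4502 0.3322 0.024 ] [0.4518 0.3198 0.    ]
[296.2 159.3] [0.4485 0.2409 0.024 ] [0.4499 0.2172 0.    ]
(283, 165) [0.4388 0.2228 0.012 ]
(280, 190) [0.4362 0.192  0.012 ]
(277, 210) [0.4333 0.1634 0.012 ]
(275, 214) [0.4314 0.1572 0.012 ]
(222, 213) [0.3815 0.1591 0.012 ]
(250, 214) [0.4078 0.1573 0.012 ]
```

View pics/w1b.png

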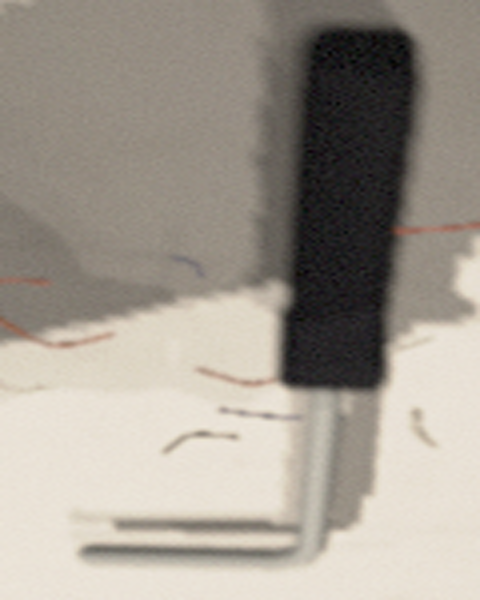

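Run:
```python
from h import *
plan([.440,.297,.026],goalR(.61,-.06),6)
```

```text
rows 6 ang/row [0.005, -0.067, 0.1] clock 1.5
[[0.001, -0.031, 0.046], [0.001, -0.031, 0.045], [0.001, -0.031, 0.046], [0.001, -0.031, 0.045], [0.001, -0.031, 0.046]]
[[0.001, -0.031, 0.046]]
```

>>> send_rows(delta_pos=[[0.001,-0.031,0.046],[0.001,-0.031,0.045],[0.001,-0.031,0.046],[0.001,-0.031,0.045],[0.001,-0.031,0.046]], angular=[[0,-0.067,0.1],[0,-0.067,0.1],[0,-0.067,0.1],[0,-0.067,0.1],[0,-0.067,0.1]])

```text
clock: 1.92
position: [0.438, 0.2999, 0.0496]
ee_rot: [0.299, 0.954, -0.023, -0.006]
contact_force: [-0.1, -0.0, 0.5]
width: 0.0602
```

```bash
python3 look.py wrist w2; python3 -c "
from h import *
plan([.440,.297,.025],goalR(.61,-.06),2)"
```

```text
1.9167 [0.438  0.2999 0.0496] [[0.999, -0.039, -0.026], [-0.047, -0.82, -0.57], [0.001, 0.571, -0.821]] [ 0.73  0.64  1.61 -0.43  1.37  0.97] [-0.1 -0.   0.5] 0.060153176815914894
rows 2 ang/row [0.003, -0.026, 0.077] clock 1.9667
[[0.005, -0.013, 0.022], [0.004, -0.013, 0.022]]
```

View pics/w2.png

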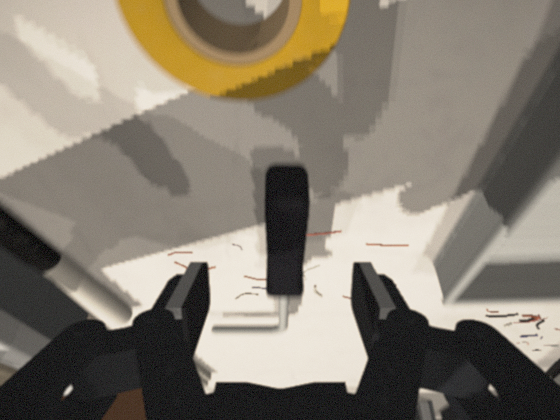

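>>> send_rows(delta_pos=[[0.004,-0.013,0.022],[0.004,-0.013,0.022]], angular=[[0,-0.026,0.077],[0,-0.026,0.077]])

```text
clock: 2.13
position: [0.4419, 0.2981, 0.0301]
ee_rot: [0.299, 0.954, -0.029, -0.006]
contact_force: [-0.2, -0.2, 0.4]
width: 0.06
```

>>> send_rows(delta_pos=[[0,0,0],[0,0,0]], angular=[[0,0,0],[0,0,0]])

```text
clock: 2.3
position: [0.4418, 0.2975, 0.0302]
ee_rot: [0.3, 0.954, -0.029, -0.006]
contact_force: [-0.0, 0.2, -0.7]
width: 0.0598
```

```bash
python3 look.py wrist w3
```

```text
2.3 [0.4418 0.2975 0.0302] [[0.998, -0.052, -0.03], [-0.06, -0.818, -0.571], [0.005, 0.572, -0.82]] [ 0.73  0.66  1.62 -0.43  1.34  0.99] [-0.   0.2 -0.7] 0.059759541017848444
```

View pics/w3.png

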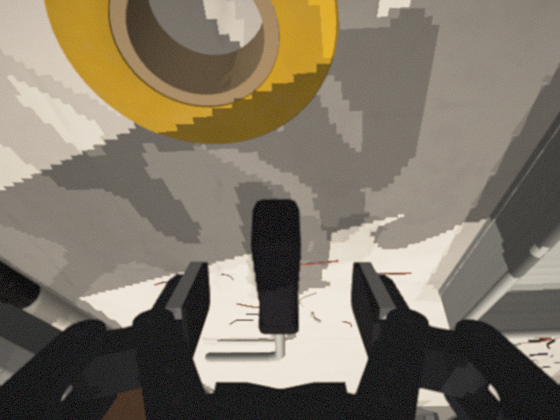

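>>> send_rows(delta_pos=[[0,-0.008,0.012],[0,0,0]], angular=[[0,0,0],[0,0,0]])

```text
clock: 2.52
position: [0.4417, 0.2974, 0.024]
ee_rot: [0.3, 0.954, -0.029, -0.006]
contact_force: [-0.4, -0.3, 0.1]
width: 0.0599
```

>>> send_rows(delta_pos=[[0,0,0],[0,0,0],[0,0,0],[0,0,0],[0,0,0]], angular=[[0,0,0],[0,0,0],[0,0,0],[0,0,0],[0,0,0]], hand=5, squeeze=70)

```text
clock: 2.93
position: [0.4418, 0.2975, 0.0245]
ee_rot: [0.3, 0.954, -0.03, -0.006]
contact_force: [1.0, 1.1, 2.4]
width: 0.0166
```

```bash
python3 look.py wrist w4
```

```text
2.9333 [0.4418 0.2975 0.0245] [[0.998, -0.053, -0.03], [-0.06, -0.819, -0.571], [0.006, 0.572, -0.82]] [ 0.73  0.67  1.62 -0.43  1.33  1.  ] [1.  1.1 2.4] 0.01660584846772307
```

View pics/w4.png

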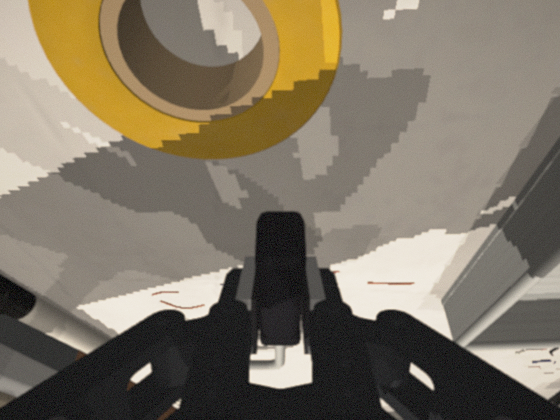

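>>> send_rows(delta_pos=[[0,0.015,-0.021],[0,0.02,-0.03],[0,0.02,-0.03],[0,0,0]], angular=[[0,0,0],[0,0,0],[0,0,0],[0,0,0]])

```text
clock: 3.32
position: [0.4427, 0.2986, 0.0656]
ee_rot: [0.299, 0.954, -0.03, -0.005]
contact_force: [0.5, 0.3, -1.6]
width: 0.0167
```

```bash
python3 look.py wrist w5;python3 look.py top t5;python3 look.py scene s5;  python3 - <<'E'
import cv2
a=cv2.imread('pics/t5.png'); cv2.imwrite('pics/t5b.png',cv2.resize(a[200:310,150:300],None,fx=5,fy=5,interpolation=2))
a=cv2.imread('pics/s5.png'); cv2.imwrite('pics/s5b.png',cv2.resize(a[220:330,250:400],None,fx=5,fy=5,interpolation=2))
E
```

```text
3.3167 [0.4427 0.2986 0.0656] [[0.998, -0.054, -0.027], [-0.06, -0.82, -0.569], [0.009, 0.57, -0.822]] [ 0.73  0.62  1.59 -0.43  1.4   0.97] [ 0.5  0.3 -1.6] 0.016717868396198945
3.3667 [0.4423 0.2985 0.0643] [[0.998, -0.054, -0.028], [-0.06, -0.82, -0.569], [0.008, 0.57, -0.822]] [ 0.73  0.62  1.59 -0.43  1.4   0.97] [ 0.7  0.2 -2.7] 0.01590302747028416
3.4167 [0.4417 0.2981 0.0634] [[0.998, -0.053, -0.029], [-0.06, -0.819, -0.57], [0.006, 0.571, -0.821]] [ 0.73  0.62  1.59 -0.43  1.4   0.97] [ 0.7 -0.1 -2.5] 0.016510597941419836
```

View pics/w5.png

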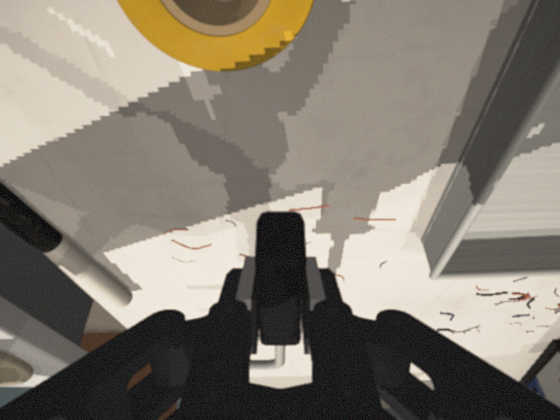

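View pics/t5b.png

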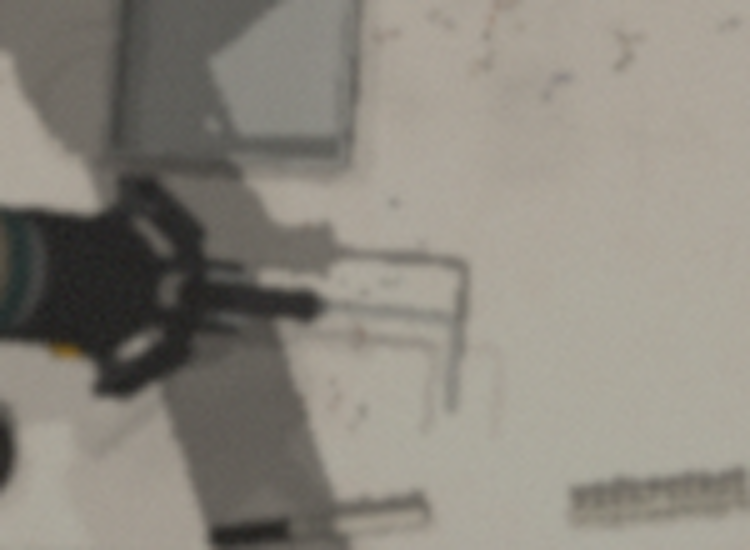

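View pics/s5b.png

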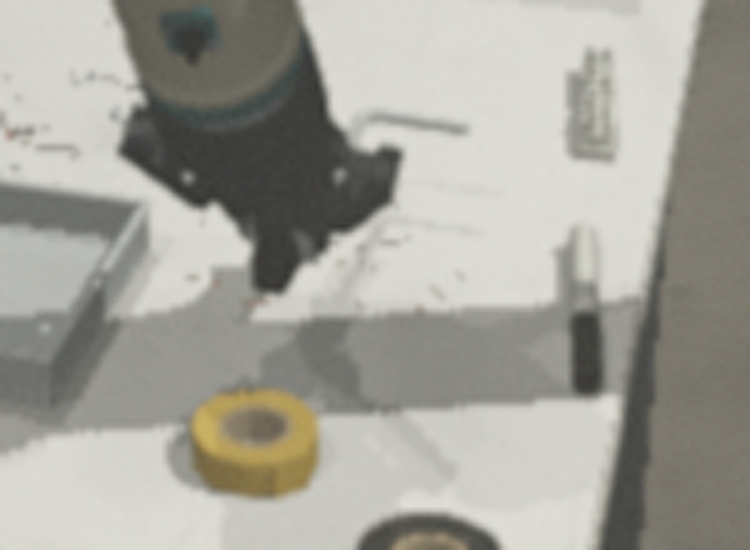

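```bash
cat >> h.py <<'E'
def tri(c1,u1,c2,u2):
    o1,d1=ray(c1,u1);o2,d2=ray(c2,u2); A=np.stack([d1,-d2],1); s=np.linalg.lstsq(A,o2-o1,rcond=None)[0]
    a,b=o1+s[0]*d1,o2+s[1]*d2; return (a+b)/2,np.linalg.norm(a-b)
E
python3 - <<'E'
from h import *
t=manip.calibration('top'); s=manip.calibration('scene')
print('tip',tri(t,(240.2-.4,282-.4),s,(343.4-.4,245.8-.4)))
print('cor',tri(t,(242-.4,263.6-.4),s,(322.5-.4,243.8-.4)))
for z in (.05,.0525,.055): print(plane(t,(241.6,263.2),z),plane(t,(239.8,281.6),z))
r=R.from_quat(manip.get_state()['ee_rot'],scalar_first=True)
E
```

```text
tip (array([0.37893284, 0.15676179, 0.04841512]), np.float64(0.0015989748980202818))
cor (array([0.43440163, 0.15386638, 0.0451285 ]), np.float64(0.0020280597959714715))
[0.43323609 0.15324792 0.05      ] [0.37815943 0.15649642 0.05      ]
[0.4331509  0.15302183 0.0525    ] [0.3781868  0.15626369 0.0525    ]
[0.43306572 0.15279574 0.055     ] [0.37821417 0.15603096 0.055     ]
```

```bash
python3 -c "
from h import *
plan([.50,.05,.06],goalR(.61,.085),10)"
```

```text
rows 10 ang/row [-0.001, 0.099, -0.152] clock 3.4667
[[0.018, 0.05, 0.036], [0.018, 0.049, 0.035], [0.016, 0.05, 0.036], [0.016, 0.05, 0.036], [0.015, 0.051, 0.036]]
[[0.014, 0.05, 0.036], [0.013, 0.051, 0.036], [0.012, 0.051, 0.037], [0.011, 0.051, 0.036], [0.01, 0.051, 0.037]]
```

>>> send_rows(delta_pos=[[0.018,0.05,0.036],[0.018,0.049,0.035],[0.016,0.05,0.036],[0.016,0.05,0.036],[0.015,0.051,0.036]], angular=[[0,0.1,-0.15],[0,0.1,-0.15],[0,0.1,-0.15],[0,0.1,-0.15],[0,0.1,-0.15]])

```text
clock: 3.88
position: [0.4704, 0.1726, 0.0608]
ee_rot: [0.3, 0.954, 0.006, 0.003]
contact_force: [0.9, 0.1, -2.0]
width: 0.0166
```

>>> send_rows(delta_pos=[[0.014,0.05,0.036],[0.013,0.051,0.036],[0.012,0.051,0.037],[0.011,0.051,0.036],[0.01,0.051,0.037]], angular=[[0,0.1,-0.15],[0,0.1,-0.15],[0,0.1,-0.15],[0,0.1,-0.15],[0,0.1,-0.15]])

```text
clock: 4.3
position: [0.4994, 0.0486, 0.0595]
ee_rot: [0.3, 0.953, 0.04, 0.013]
contact_force: [-0.5, 1.1, -1.5]
width: 0.0167
```

```bash
python3 -c "
from h import *
plan([.569,0.01,.042],goalR(.61,.085),5)"
```

```text
rows 5 ang/row [-0.001, -0.0, -0.0] clock 4.3
[[0.033, 0.013, 0.02], [0.033, 0.013, 0.02], [0.033, 0.014, 0.02], [0.033, 0.013, 0.02], [0.033, 0.013, 0.019]]
```

>>> send_rows(delta_pos=[[0.033,0.013,0.02],[0.033,0.013,0.02],[0.033,0.014,0.02],[0.033,0.013,0.02],[0.033,0.013,0.019]], angular=[[0,0,0],[0,0,0],[0,0,0],[0,0,0],[0,0,0]])

```text
clock: 4.72
position: [0.5714, 0.0112, 0.0425]
ee_rot: [0.3, 0.953, 0.04, 0.014]
contact_force: [0.5, 0.5, -1.8]
width: 0.0167
```

```bash
python3 look.py wrist w6;python3 look.py top t6;python3 look.py scene s6;  python3 - <<'E'
import cv2
a=cv2.imread('pics/t6.png'); cv2.imwrite('pics/t6b.png',cv2.resize(a[170:300,280:440],None,fx=4.5,fy=4.5,interpolation=2))
a=cv2.imread('pics/s6.png'); cv2.imwrite('pics/s6b.png',cv2.resize(a[130:270,240:400],None,fx=4,fy=4,interpolation=2))
E
```

```text
4.7167 [0.5714 0.0112 0.0425] [[0.996, 0.068, 0.05], [0.085, -0.817, -0.57], [0.002, 0.572, -0.82]] [ 0.24  0.56  1.8  -0.73  1.02  0.63] [ 0.5  0.5 -1.8] 0.016652833702856022
4.7667 [0.5745 0.0101 0.0423] [[0.996, 0.067, 0.053], [0.085, -0.817, -0.57], [0.005, 0.573, -0.82]] [ 0.24  0.57  1.8  -0.73  1.02  0.63] [ 4.  -0.4 -1.4] 0.016283607498860278
4.8167 [0.5726 0.0107 0.0425] [[0.996, 0.066, 0.051], [0.084, -0.817, -0.57], [0.004, 0.573, -0.82]] [ 0.24  0.56  1.8  -0.73  1.02  0.63] [-0.5  1.1 -2. ] 0.016348387395614478
```

View pics/w6.png

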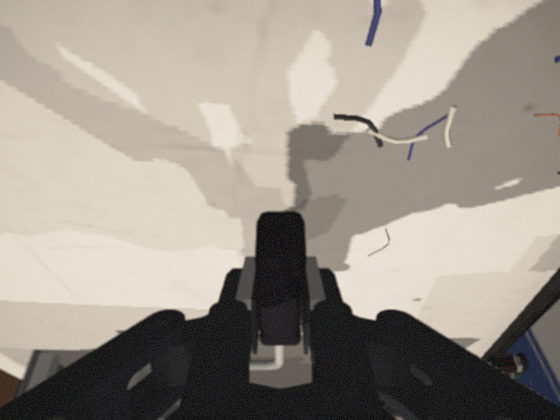

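View pics/t6b.png

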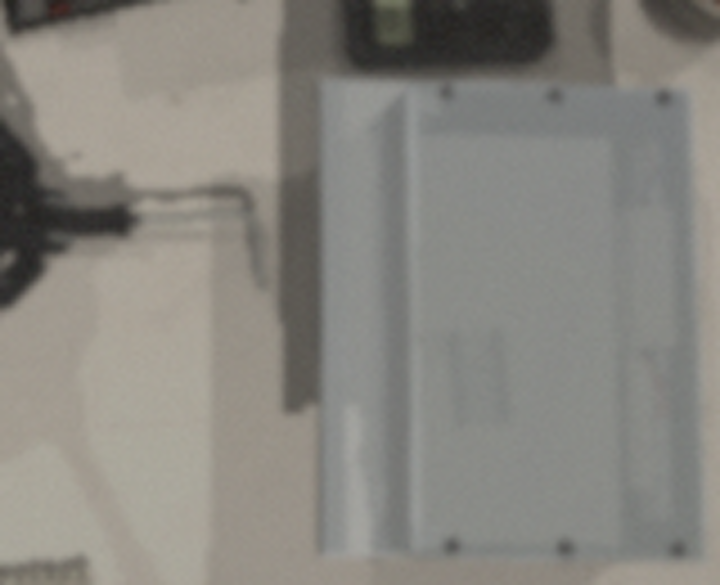

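View pics/s6b.png

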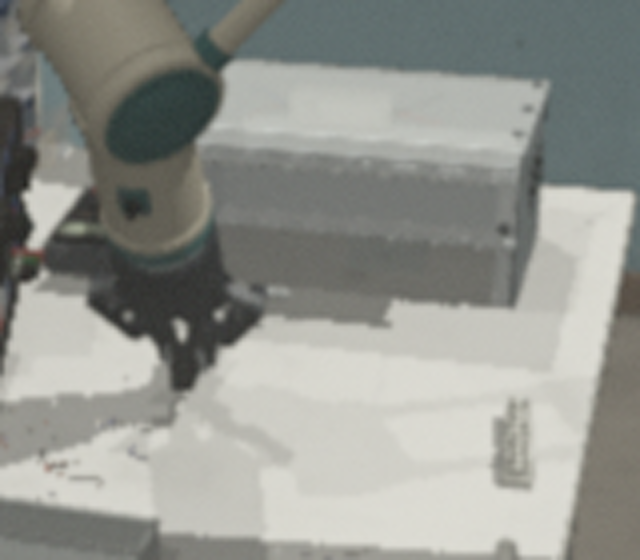

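```bash
python3 -c "
from h import *
plan([.569,-.137,.033],goalR(.61,.085),10)"
```

```text
rows 10 ang/row [-0.0, -0.001, -0.004] clock 4.8667
[[-0.004, 0.029, 0.023], [-0.003, 0.029, 0.023], [-0.004, 0.029, 0.023], [-0.003, 0.028, 0.023], [-0.004, 0.029, 0.023]]
[[-0.003, 0.029, 0.023], [-0.004, 0.029, 0.023], [-0.003, 0.029, 0.023], [-0.004, 0.029, 0.023], [-0.003, 0.028, 0.023]]
```

>>> send_rows(delta_pos=[[-0.004,0.029,0.023],[-0.003,0.029,0.023],[-0.004,0.029,0.023],[-0.003,0.028,0.023],[-0.004,0.029,0.023]], angular=[[0,0,0],[0,0,0],[0,0,0],[0,0,0],[0,0,0]])

```text
clock: 5.28
position: [0.5676, -0.0634, 0.0386]
ee_rot: [0.3, 0.953, 0.04, 0.013]
contact_force: [-0.5, -0.1, -1.8]
width: 0.0159
```

>>> send_rows(delta_pos=[[-0.003,0.029,0.023],[-0.004,0.029,0.023],[-0.003,0.029,0.023]], angular=[[0,0,0],[0,0,0],[0,0,0]])

```text
clock: 5.53
position: [0.5672, -0.1079, 0.0359]
ee_rot: [0.3, 0.953, 0.04, 0.013]
contact_force: [-0.4, -0.0, -2.2]
width: 0.0164
```

>>> send_rows(delta_pos=[[-0.004,0.029,0.023],[-0.003,0.028,0.023],[0,0,0]], angular=[[0,0,0],[0,0,0],[0,0,0]])

```text
clock: 5.78
position: [0.5662, -0.1388, 0.034]
ee_rot: [0.301, 0.953, 0.039, 0.012]
contact_force: [-0.2, 0.0, -1.1]
width: 0.0167
```

```bash
python3 look.py wrist w7;python3 look.py top t7;python3 look.py scene s7;  python3 - <<'E'
import cv2
a=cv2.imread('pics/t7.png'); 
g=cv2.createCLAHE(4,(3,3)).apply(a[180:300,310:440].mean(2).astype('uint8'))
cv2.imwrite('pics/t7b.png',cv2.resize(g,None,fx=5,fy=5,interpolation=2))
a=cv2.imread('pics/s7.png'); cv2.imwrite('pics/s7b.png',cv2.resize(a[130:270,240:400],None,fx=4,fy=4,interpolation=2))
E
```

```text
5.7833 [ 0.5662 -0.1388  0.034 ] [[0.997, 0.067, 0.047], [0.082, -0.816, -0.572], [-0.0, 0.574, -0.819]] [-0.02  0.54  1.9  -0.87  0.85  0.54] [-0.2  0.  -1.1] 0.016655947648453313
5.8333 [ 0.5666 -0.1376  0.0338] [[0.997, 0.067, 0.048], [0.082, -0.817, -0.571], [0.001, 0.573, -0.82]] [-0.02  0.54  1.9  -0.87  0.85  0.54] [ 0.7  0.4 -2. ] 0.01614729655682756
5.8833 [ 0.567  -0.1368  0.0338] [[0.997, 0.067, 0.049], [0.083, -0.817, -0.57], [0.001, 0.573, -0.82]] [-0.02  0.54  1.9  -0.86  0.85  0.54] [-0.2  1.3 -2.1] 0.016728182717418508
```

View pics/w7.png

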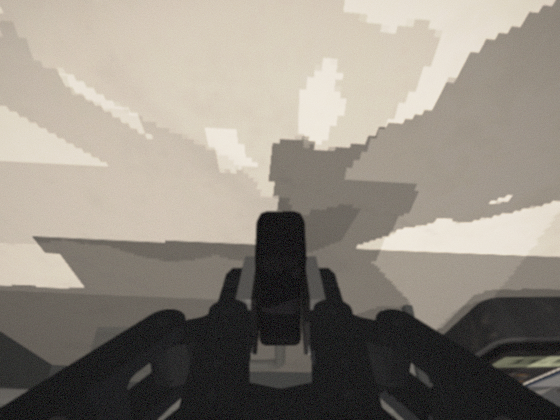

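View pics/t7b.png

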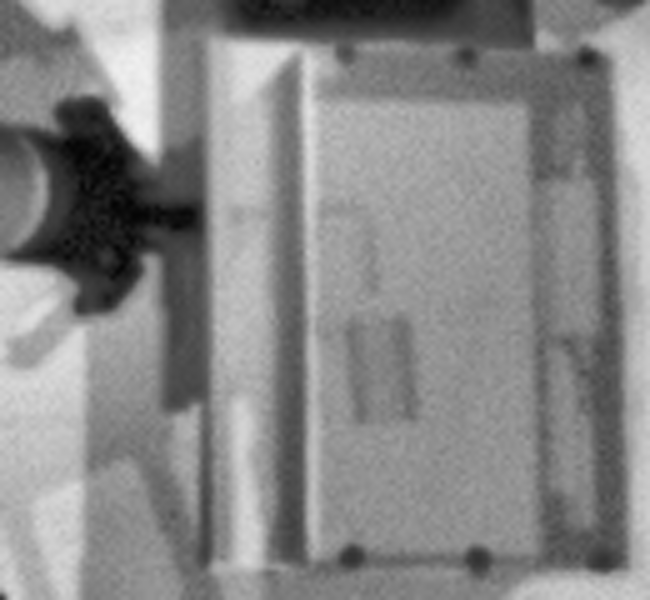

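View pics/s7b.png

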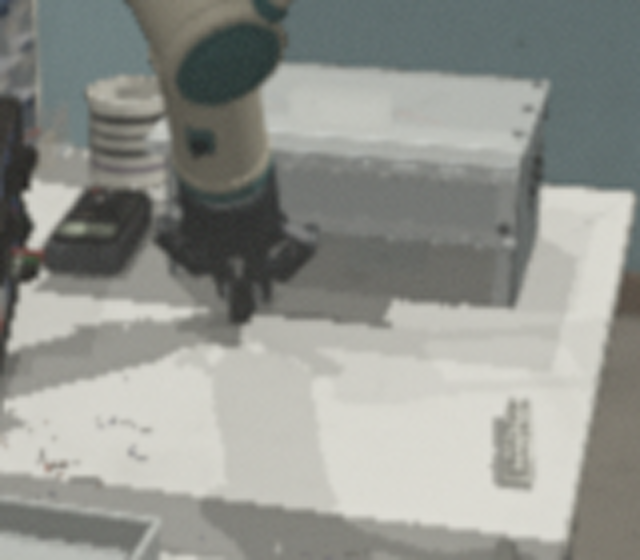

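>>> send_rows(delta_pos=[[-0.02,-0.002,0.003],[-0.03,-0.002,0.003],[-0.03,0,0],[-0.03,0,0],[-0.025,0,0]], angular=[[0,0,0],[0,0,0],[0,0,0],[0,0,0],[0,0,0]])

```text
clock: 6.35
position: [0.5125, -0.1404, 0.0307]
ee_rot: [0.3, 0.953, 0.04, 0.013]
contact_force: [0.4, 0.3, -2.2]
width: 0.0164
```

```bash
python3 look.py top t8
python3 - <<'E'
import cv2
a=cv2.imread('pics/t8.png'); 
g=cv2.createCLAHE(4,(3,3)).apply(a[180:300,310:440].mean(2).astype('uint8'))
cv2.imwrite('pics/t8b.png',cv2.resize(g,None,fx=5,fy=5,interpolation=2))
E
```

```text
6.35 [ 0.5125 -0.1404  0.0307] [[0.996, 0.069, 0.049], [0.085, -0.817, -0.571], [0.001, 0.573, -0.82]] [-0.03  0.49  2.03 -0.93  0.79  0.62] [ 0.4  0.3 -2.2] 0.016411090139212665
```

View pics/t8b.png

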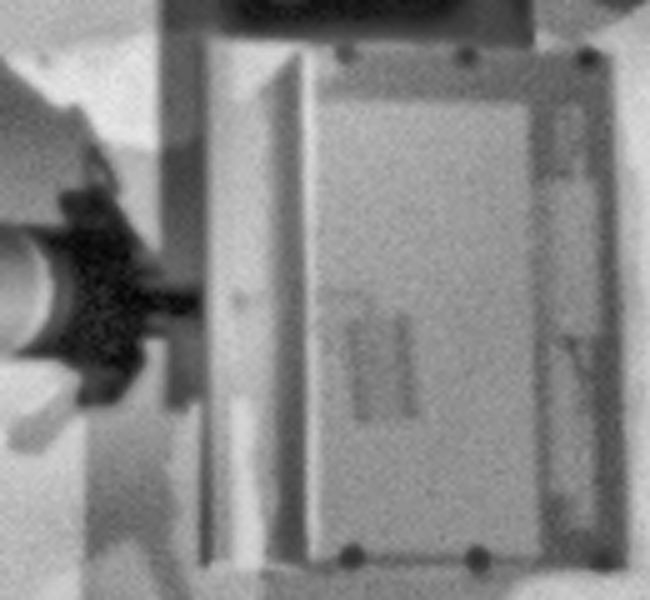

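>>> send_rows(delta_pos=[[0.001,-0.008,-0.006],[0.001,-0.01,-0.007],[0.001,-0.012,-0.008],[0.002,-0.016,-0.011],[0.002,-0.016,-0.011]], angular=[[0,0,0],[0,0,0],[0,0,0],[0,0,0],[0,0,0]])

```text
clock: 6.82
position: [0.5152, -0.11, 0.0308]
ee_rot: [0.3, 0.953, 0.04, 0.014]
contact_force: [-0.1, -1.4, -1.8]
width: 0.0167
```

```bash
python3 look.py top t9
python3 - <<'E'
import cv2
a=cv2.imread('pics/t9.png'); 
g=cv2.createCLAHE(4,(3,3)).apply(a[180:300,310:440].mean(2).astype('uint8'))
cv2.imwrite('pics/t9b.png',cv2.resize(g,None,fx=5,fy=5,interpolation=2))
E
```

```text
6.8167 [ 0.5152 -0.11    0.0308] [[0.996, 0.068, 0.051], [0.084, -0.817, -0.571], [0.003, 0.573, -0.82]] [ 0.04  0.5   2.01 -0.9   0.82  0.64] [-0.1 -1.4 -1.8] 0.016672789151335646
```

View pics/t9b.png

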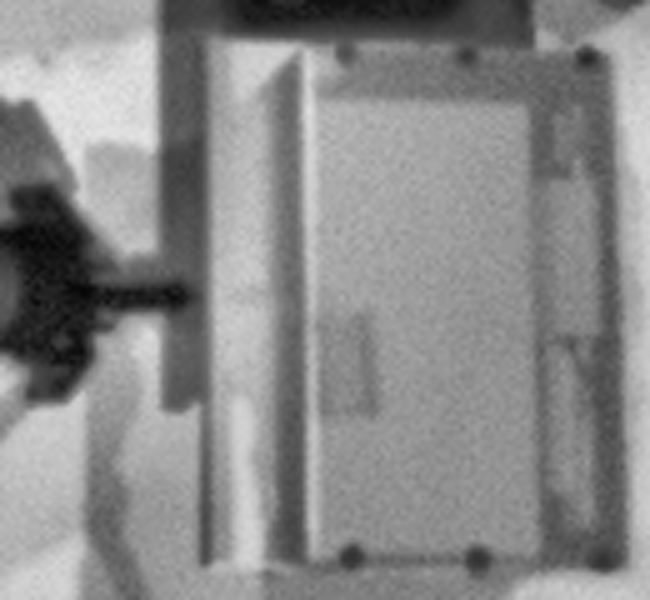

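>>> send_rows(delta_pos=[[0.003,-0.03,-0.021],[0.003,-0.03,-0.021],[0.003,-0.03,-0.021],[0.003,-0.03,-0.021],[0.003,-0.03,-0.021]], angular=[[0,0,0],[0,0,0],[0,0,0],[0,0,0],[0,0,0]])

```text
clock: 7.28
position: [0.5145, -0.0363, 0.0309]
ee_rot: [0.3, 0.953, 0.04, 0.014]
contact_force: [0.4, 0.2, -0.4]
width: 0.0162
```

>>> send_rows(delta_pos=[[0.003,-0.03,-0.021],[0.003,-0.03,-0.021],[0.003,-0.03,-0.021],[0.003,-0.03,-0.021],[0.003,-0.03,-0.021]], angular=[[0,0,0],[0,0,0],[0,0,0],[0,0,0],[0,0,0]])

```text
clock: 7.7
position: [0.5142, 0.0373, 0.0309]
ee_rot: [0.3, 0.953, 0.04, 0.014]
contact_force: [0.3, 0.3, -0.7]
width: 0.0167
```

```bash
python3 look.py top t10
python3 - <<'E'
import cv2
a=cv2.imread('pics/t10.png'); 
cv2.imwrite('pics/t10b.png',cv2.resize(a[180:300,260:420],None,fx=4.5,fy=4.5,interpolation=2))
E
```

```text
7.7 [0.5142 0.0373 0.0309] [[0.996, 0.068, 0.05], [0.085, -0.817, -0.571], [0.002, 0.573, -0.82]] [ 0.31  0.54  1.91 -0.73  0.99  0.74] [ 0.3  0.3 -0.7] 0.01665834163767352
```

View pics/t10b.png

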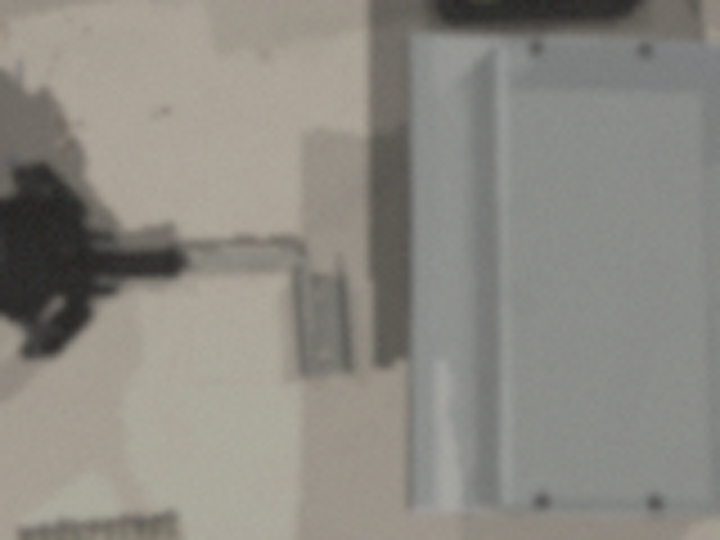

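>>> send_rows(delta_pos=[[0.003,-0.03,-0.021],[0.003,-0.03,-0.021],[0.003,-0.03,-0.021],[0.002,-0.02,-0.014],[0,0,0]], angular=[[0,0,0],[0,0,0],[0,0,0],[0,0,0],[0,0,0]])

```text
clock: 8.17
position: [0.5148, 0.0926, 0.0306]
ee_rot: [0.299, 0.953, 0.041, 0.015]
contact_force: [0.0, 0.0, -1.9]
width: 0.0163
```

>>> send_rows(delta_pos=[[0,0,0],[0,0,0]], angular=[[0,0,0],[0,0,0]])

```text
clock: 8.33
position: [0.5137, 0.0899, 0.0309]
ee_rot: [0.3, 0.953, 0.04, 0.013]
contact_force: [-0.0, -0.1, -1.7]
width: 0.0167
```

```bash
python3 look.py top t11; python3 look.py scene s11
python3 - <<'E'
import cv2
a=cv2.imread('pics/t11.png'); 
cv2.imwrite('pics/t11b.png',cv2.resize(a[200:290,250:370],None,fx=6,fy=6,interpolation=2))
a=cv2.imread('pics/s11.png'); cv2.imwrite('pics/s11b.png',cv2.resize(a[150:270,240:400],None,fx=4.5,fy=4.5,interpolation=2))
E
```

```text
8.3333 [0.5137 0.0899 0.0309] [[0.996, 0.068, 0.05], [0.084, -0.817, -0.571], [0.002, 0.573, -0.82]] [ 0.4   0.56  1.86 -0.68  1.05  0.76] [-0.  -0.1 -1.7] 0.016710886228708914
8.3833 [0.5137 0.0896 0.0309] [[0.997, 0.068, 0.049], [0.084, -0.817, -0.571], [0.002, 0.573, -0.82]] [ 0.4   0.56  1.86 -0.68  1.05  0.76] [-1.   0.2 -2.4] 0.01617173146795736
```

View pics/t11b.png

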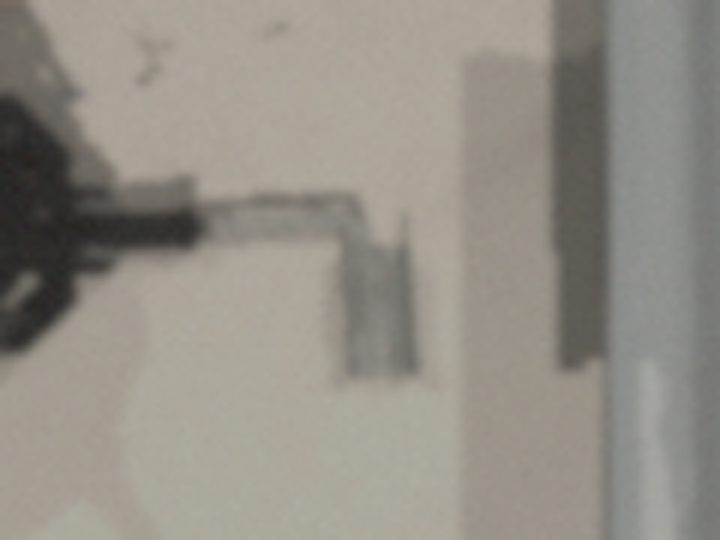

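View pics/s11b.png

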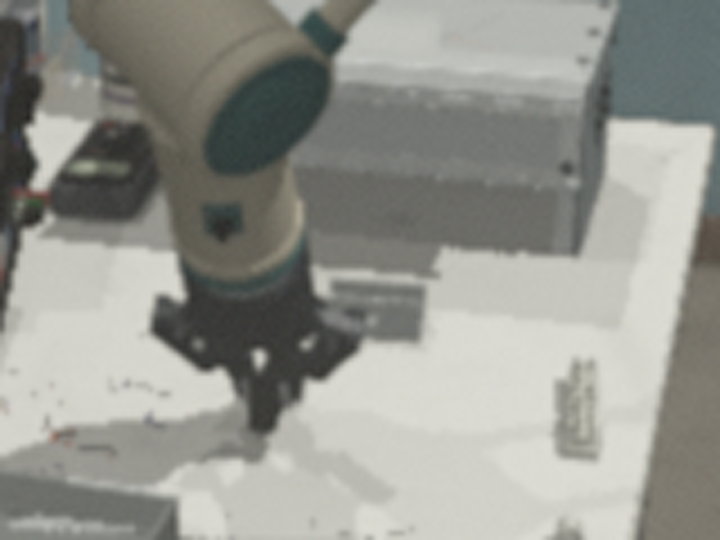

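>>> send_rows(delta_pos=[[-0.001,0.012,0.009],[0,0.02,-0.03],[0,0.03,-0.042],[0,0.03,-0.042],[0,0.03,-0.042]], angular=[[0,0,0],[0,0,0],[0,0,0],[0,0,0],[0,0,0]])

```text
clock: 8.85
position: [0.5134, 0.0825, 0.1078]
ee_rot: [0.3, 0.953, 0.039, 0.013]
contact_force: [0.5, 0.2, -1.3]
width: 0.0166
```

```bash
python3 -c "
from h import *
print(plane(manip.calibration('top'),(312.6,251.5),.03))
plan([.44,.27,.085],goalR(.61,-.06),10)"
```

```text
[ 0.47573228 -0.06198449  0.03      ]
rows 10 ang/row [0.001, -0.103, 0.146] clock 8.85
[[-0.014, -0.043, -0.023], [-0.015, -0.042, -0.023], [-0.016, -0.043, -0.023], [-0.017, -0.042, -0.022], [-0.017, -0.042, -0.023]]
[[-0.018, -0.042, -0.022], [-0.018, -0.042, -0.022], [-0.019, -0.041, -0.022], [-0.02, -0.041, -0.022], [-0.021, -0.041, -0.022]]
```

>>> send_rows(delta_pos=[[-0.014,-0.043,-0.023],[-0.015,-0.042,-0.023],[-0.016,-0.043,-0.023],[-0.017,-0.042,-0.022],[-0.017,-0.042,-0.023]], angular=[[0,-0.103,0.146],[0,-0.103,0.146],[0,-0.103,0.146],[0,-0.103,0.146],[0,-0.103,0.146]])

```text
clock: 9.27
position: [0.4765, 0.1771, 0.0959]
ee_rot: [0.3, 0.954, 0.005, 0.002]
contact_force: [0.5, 0.1, -1.9]
width: 0.0162
```

>>> send_rows(delta_pos=[[-0.018,-0.042,-0.022],[-0.018,-0.042,-0.022],[-0.019,-0.041,-0.022],[-0.02,-0.041,-0.022],[-0.021,-0.041,-0.022]], angular=[[0,-0.103,0.146],[0,-0.103,0.146],[0,-0.103,0.146],[0,-0.103,0.146],[0,-0.103,0.146]])

```text
clock: 9.68
position: [0.44, 0.271, 0.0844]
ee_rot: [0.3, 0.953, -0.029, -0.008]
contact_force: [0.1, -0.2, -1.5]
width: 0.0165
```

```bash
python3 look.py top t12; python3 -c "
from h import *
plan([.44,.27,.03],goalR(.61,-.06),5)"
```

```text
9.6833 [0.44   0.271  0.0844] [[0.998, -0.05, -0.033], [-0.06, -0.818, -0.572], [0.001, 0.573, -0.82]] [ 0.7   0.58  1.63 -0.44  1.4   0.94] [ 0.1 -0.2 -1.5] 0.016493175949113384
rows 5 ang/row [-0.011, -0.002, -0.0] clock 9.7333
[[0.001, -0.013, 0.023], [0.0, -0.013, 0.023], [0.001, -0.014, 0.024], [0.0, -0.013, 0.023], [0.001, -0.013, 0.023]]
```

View pics/t12.png

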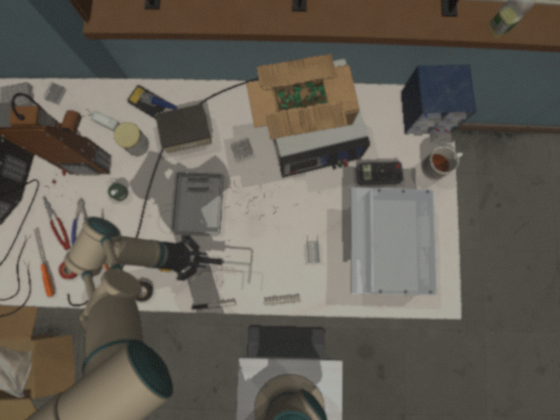

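>>> send_rows(delta_pos=[[0,-0.019,0.025],[0,-0.02,0.028],[0,-0.02,0.028],[0,-0.01,0.014],[0,0,0]], angular=[[0,0,0],[0,0,0],[0,0,0],[0,0,0],[0,0,0]])

```text
clock: 10.15
position: [0.4393, 0.2703, 0.0352]
ee_rot: [0.301, 0.953, -0.028, -0.01]
contact_force: [-1.1, 0.0, -2.0]
width: 0.0161
```

>>> send_rows(delta_pos=[[0,-0.003,0.005],[0,0,0]], angular=[[0,0,0],[0,0,0]])

```text
clock: 10.32
position: [0.4404, 0.2714, 0.0349]
ee_rot: [0.3, 0.953, -0.028, -0.008]
contact_force: [-0.3, -0.0, -1.5]
width: 0.0161
```

>>> send_rows(delta_pos=[[0,-0.006,0.009],[0,-0.006,0.009],[0,0,0]], angular=[[0,0,0],[0,0,0],[0,0,0]])

```text
clock: 10.57
position: [0.4401, 0.2716, 0.026]
ee_rot: [0.3, 0.953, -0.028, -0.008]
contact_force: [-0.5, -0.6, -2.1]
width: 0.0163
```

>>> send_rows(delta_pos=[[0,-0.0015,0.002],[0,0,0],[0,0,0]], angular=[[0,0,0],[0,0,0],[0,0,0]])

```text
clock: 10.82
position: [0.4403, 0.2718, 0.0256]
ee_rot: [0.3, 0.954, -0.028, -0.008]
contact_force: [0.6, 0.5, -2.4]
width: 0.0162
```

>>> send_rows(delta_pos=[[0,0,0],[0,0,0],[0,0,0],[0,0,0],[0,0,0]], angular=[[0,0,0],[0,0,0],[0,0,0],[0,0,0],[0,0,0]], hand=60)

```text
clock: 11.23
position: [0.4404, 0.2717, 0.0257]
ee_rot: [0.3, 0.953, -0.028, -0.008]
contact_force: [0.6, 0.0, -1.1]
width: 0.06
```

>>> send_rows(delta_pos=[[0,0.01,-0.014],[0,0.02,-0.03],[0,0.03,-0.042],[0,0.03,-0.042],[0,0.03,-0.042]], angular=[[0,0,0],[0,0,0],[0,0,0],[0,0,0],[0,0,0]])

```text
clock: 11.65
position: [0.44, 0.2711, 0.1101]
ee_rot: [0.3, 0.953, -0.028, -0.008]
contact_force: [1.0, 0.7, 0.5]
width: 0.0598
```

```bash
python3 look.py wrist w13; python3 look.py top t13
python3 - <<'E'
import cv2
a=cv2.imread('pics/t13.png'); 
cv2.imwrite('pics/t13b.png',cv2.resize(a[160:310,160:340],None,fx=4,fy=4,interpolation=2))
E
```

```text
11.65 [0.44   0.2711 0.1101] [[0.998, -0.049, -0.033], [-0.059, -0.818, -0.572], [0.001, 0.573, -0.82]] [ 0.7   0.55  1.6  -0.43  1.45  0.91] [1.  0.7 0.5] 0.05980792244962156
11.7 [0.4416 0.2718 0.114 ] [[0.998, -0.052, -0.028], [-0.059, -0.82, -0.57], [0.007, 0.571, -0.821]] [ 0.7   0.54  1.6  -0.44  1.45  0.91] [-0.3 -0.   2.2] 0.05977612793372383
```

View pics/w13.png

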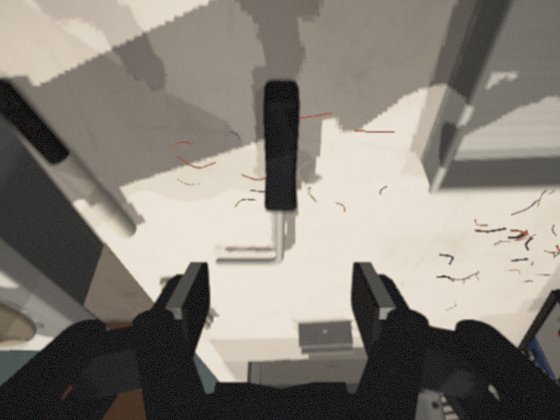

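View pics/t13b.png

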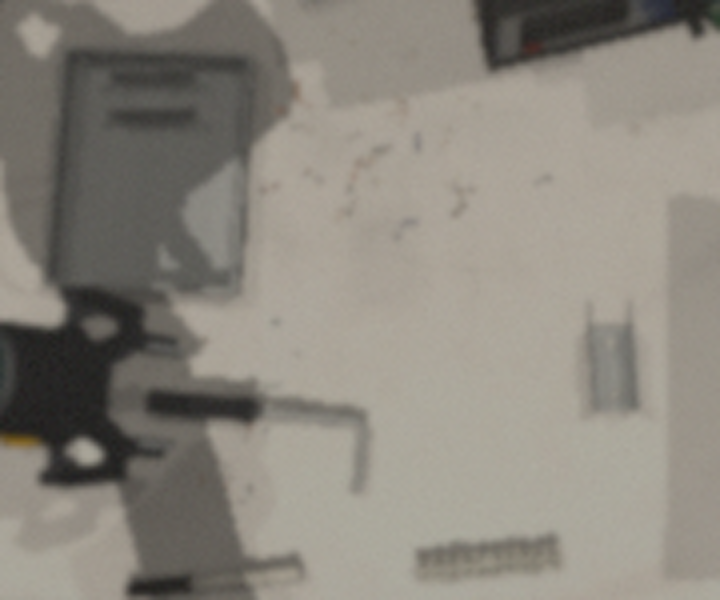

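```bash
python3 -c "
from h import *
plan([.476,-.062,.16],goalR(0,-np.pi/2),22)"
```

```text
rows 22 ang/row [0.273, -0.263, 0.829] clock 11.75
[[0.006, 0.034, 0.017], [0.009, 0.034, 0.016], [0.011, 0.034, 0.015], [0.014, 0.033, 0.015], [0.016, 0.032, 0.013]]
[[0.019, 0.031, 0.012], [0.021, 0.031, 0.011], [0.023, 0.029, 0.01], [0.026, 0.028, 0.008], [0.027, 0.026, 0.008]]
[[0.029, 0.024, 0.006], [0.031, 0.023, 0.006], [0.032, 0.021, 0.004], [0.034, 0.018, 0.003], [0.034, 0.017, 0.002]]
[[0.036, 0.014, 0.001], [0.037, 0.011, -0.0], [0.038, 0.009, -0.001], [0.037, 0.007, -0.003], [0.039, 0.004, -0.003]]
[[0.038, 0.001, -0.004], [0.038, -0.001, -0.004]]
```

>>> send_rows(delta_pos=[[0.006,0.034,0.017],[0.009,0.034,0.016],[0.011,0.034,0.015],[0.014,0.033,0.015],[0.016,0.032,0.013]], angular=[[0.273,-0.263,0.829],[0.273,-0.263,0.829],[0.273,-0.263,0.829],[0.273,-0.263,0.829],[0.273,-0.263,0.829]], hand=65)

```text
clock: 12.17
position: [0.4475, 0.1946, 0.1194]
ee_rot: [0.243, 0.949, -0.203, -0.007]
contact_force: [-0.1, 0.8, -0.5]
width: 0.065
```

>>> send_rows(delta_pos=[[0.019,0.031,0.012],[0.021,0.031,0.011],[0.023,0.029,0.01],[0.026,0.028,0.008],[0.027,0.026,0.008]], angular=[[0.273,-0.263,0.829],[0.273,-0.263,0.829],[0.273,-0.263,0.829],[0.273,-0.263,0.829],[0.273,-0.263,0.829]])

```text
clock: 12.58
position: [0.4557, 0.1186, 0.1307]
ee_rot: [0.178, 0.912, -0.369, -0.006]
contact_force: [0.2, 0.2, 0.0]
width: 0.0651
```

>>> send_rows(delta_pos=[[0.029,0.024,0.006],[0.031,0.023,0.006],[0.032,0.021,0.004],[0.034,0.018,0.003],[0.034,0.017,0.002]], angular=[[0.273,-0.263,0.829],[0.273,-0.263,0.829],[0.273,-0.263,0.829],[0.273,-0.263,0.829],[0.273,-0.263,0.829]])

```text
clock: 13.0
position: [0.4633, 0.0428, 0.1417]
ee_rot: [0.107, 0.846, -0.523, -0.004]
contact_force: [-0.4, -0.1, -0.7]
width: 0.0651
```

>>> send_rows(delta_pos=[[0.036,0.014,0.001],[0.037,0.011,0],[0.038,0.009,-0.001],[0.037,0.007,-0.003],[0.039,0.004,-0.003]], angular=[[0.273,-0.263,0.829],[0.273,-0.263,0.829],[0.273,-0.263,0.829],[0.273,-0.263,0.829],[0.273,-0.263,0.829]])

```text
clock: 13.42
position: [0.4711, -0.0331, 0.1529]
ee_rot: [0.032, 0.751, -0.659, -0.002]
contact_force: [-0.8, 0.8, -0.5]
width: 0.0647
```

>>> send_rows(delta_pos=[[0.038,0.001,-0.004],[0.038,-0.001,-0.004],[0,0,0]], angular=[[0.273,-0.263,0.829],[0.273,-0.263,0.829],[0,0,0]])

```text
clock: 13.67
position: [0.4745, -0.0653, 0.1575]
ee_rot: [-0.003, -0.706, 0.709, 0.001]
contact_force: [1.0, -1.1, 0.1]
width: 0.0649
```

```bash
python3 look.py wrist w14; python3 look.py top t14
```

```text
13.6667 [ 0.4745 -0.0653  0.1575] [[-0.004, -1.0, -0.005], [-1.0, 0.004, -0.003], [0.003, 0.005, -1.0]] [-0.28  0.21  1.85 -0.01  1.09  1.3 ] [ 1.  -1.1  0.1] 0.06487752585597066
13.7167 [ 0.4742 -0.0638  0.1572] [[-0.002, -1.0, -0.006], [-1.0, 0.002, -0.002], [0.002, 0.006, -1.0]] [-0.28  0.21  1.85 -0.    1.09  1.3 ] [0.  0.7 0.4] 0.0651480898480049
```

View pics/w14.png

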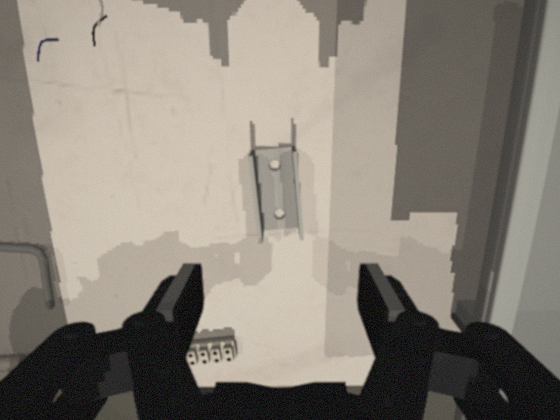

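View pics/t14.png

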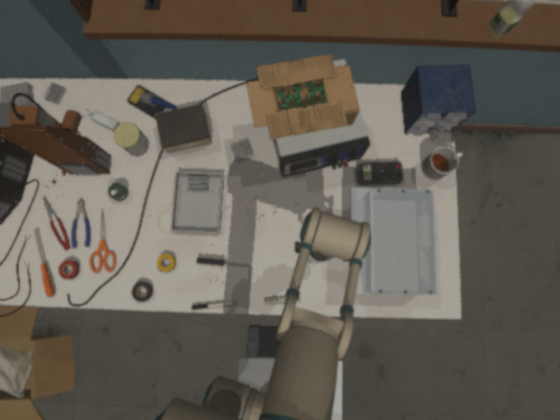

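Run:
```python
from h import *
c=np.load('pics/w14.npy',allow_pickle=True).item()
P=[plane(c,u,.03) for u in [(252,152),(262,240),(294,147),(301,238)]]
for p in P: print(p.round(4))
m=np.mean(P,0); print(m)
d=(P[0]-P[1])+(P[2]-P[3]); print('yaw',np.arctan2(d[1],d[0]))
```

```text
[ 0.5118 -0.0468  0.03  ]
[ 0.4464 -0.0523  0.03  ]
[ 0.5151 -0.0757  0.03  ]
[ 0.4478 -0.0813  0.03  ]
[ 0.4802844 -0.0640328  0.03     ]
yaw 0.0830244940735434
```

```bash
python3 -c "
from h import *
plan([.478,-.063,.04],goalR(0,-np.pi/2+.083),6)"
```

```text
rows 6 ang/row [0.014, -0.003, -0.174] clock 13.7667
[[-0.0, -0.002, 0.049], [0.0, -0.002, 0.049], [0.0, -0.002, 0.048], [0.0, -0.001, 0.049], [0.0, -0.002, 0.049]]
[[0.0, -0.002, 0.049]]
```

>>> send_rows(delta_pos=[[0,-0.002,0.049],[0,-0.002,0.049],[0,-0.002,0.048],[0,-0.001,0.049],[0,-0.002,0.049]], angular=[[0,0,-0.2],[0,0,-0.2],[0,0,-0.2],[0,0,-0.2],[0,0,-0.2]])

```text
clock: 14.18
position: [0.4775, -0.0612, 0.0586]
ee_rot: [0.003, 0.736, -0.677, -0.002]
contact_force: [0.4, 0.2, -0.3]
width: 0.0648
```

```bash
python3 look.py wrist w15; python3 -c "
from h import *
plan([.478,-.063,.024],goalR(0,-np.pi/2+.083),3)"
```

```text
14.1833 [ 0.4775 -0.0612  0.0586] [[0.084, -0.996, -0.007], [-0.996, -0.084, -0.002], [0.001, 0.007, -1.0]] [-0.27  0.33  1.97 -0.    0.84  1.22] [ 0.4  0.2 -0.3] 0.06480080819552117
rows 3 ang/row [0.054, 0.005, 0.004] clock 14.2333
[[0.002, -0.003, 0.026], [0.002, -0.002, 0.026], [0.003, -0.002, 0.026]]
```

View pics/w15.png

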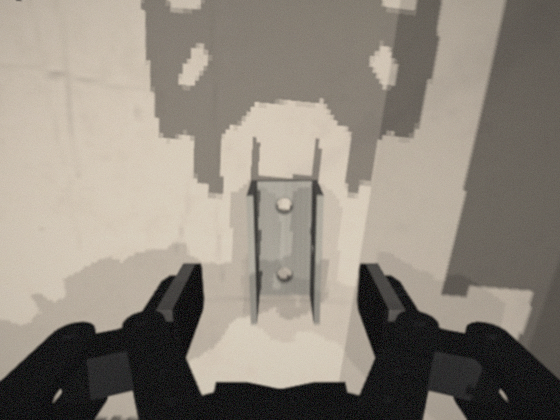

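>>> send_rows(delta_pos=[[0.002,-0.003,0.026],[0.002,-0.002,0.026],[0.003,-0.002,0.026],[0,0,0]], angular=[[0.05,0,0],[0.05,0,0],[0.05,0,0],[0,0,0]])

```text
clock: 14.57
position: [0.4795, -0.064, 0.0272]
ee_rot: [-0.001, 0.735, -0.678, 0.001]
contact_force: [0.6, -0.2, -0.3]
width: 0.065
```

```bash
python3 look.py wrist w16
```

```text
14.5667 [ 0.4795 -0.064   0.0272] [[0.082, -0.997, 0.002], [-0.997, -0.082, 0.0], [0.0, -0.002, -1.0]] [-0.28  0.38  2.01  0.    0.75  1.21] [ 0.6 -0.2 -0.3] 0.06501697004933484
```

View pics/w16.png

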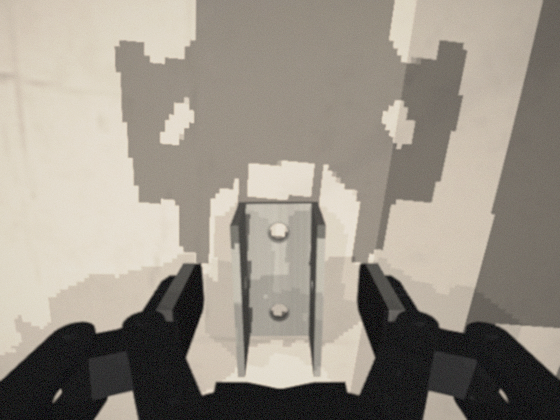

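>>> send_rows(delta_pos=[[0,0,0.009],[0,0,0]], angular=[[0,0,0],[0,0,0]])

```text
clock: 14.78
position: [0.481, -0.0649, 0.0251]
ee_rot: [-0.002, 0.735, -0.678, 0.003]
contact_force: [0.1, 0.8, -0.5]
width: 0.0652
```

>>> send_rows(delta_pos=[[0,0,0],[0,0,0],[0,0,0],[0,0,0],[0,0,0]], angular=[[0,0,0],[0,0,0],[0,0,0],[0,0,0],[0,0,0]], hand=25, squeeze=50)

```text
clock: 15.2
position: [0.4813, -0.0654, 0.0256]
ee_rot: [-0.002, 0.735, -0.678, 0.003]
contact_force: [-1.3, 0.4, 6.2]
width: 0.0331
```

>>> send_rows(delta_pos=[[0,0,-0.02],[0,0,-0.06],[0,0,-0.08],[0,0,-0.09],[0,0,0]], angular=[[0,0,0],[0,0,0],[0,0,0],[0,0,0],[0,0,0]])

```text
clock: 15.62
position: [0.4841, -0.0664, 0.131]
ee_rot: [-0.004, 0.735, -0.678, 0.008]
contact_force: [1.4, 0.1, -1.2]
width: 0.0332
```

```bash
python3 look.py wrist w17; python3 look.py top t17; python3 -c "
from h import *
a=cv2.imread('pics/t14.png'); cv2.imwrite('pics/t14b.png',cv2.resize(a[155:285,155:265],None,fx=4.6,fy=4.6,interpolation=2))"
```

```text
15.6167 [ 0.4841 -0.0664  0.131 ] [[0.08, -0.997, 0.018], [-0.997, -0.08, -0.005], [0.006, -0.018, -1.0]] [-0.28  0.24  1.88  0.    1.    1.21] [ 1.4  0.1 -1.2] 0.03316719531636673
15.6667 [ 0.4827 -0.066   0.1284] [[0.08, -0.997, 0.015], [-0.997, -0.08, -0.004], [0.005, -0.014, -1.0]] [-0.28  0.24  1.89  0.    1.    1.21] [ 0.7  0.3 -1.8] 0.03285897046346893
```

View pics/w17.png

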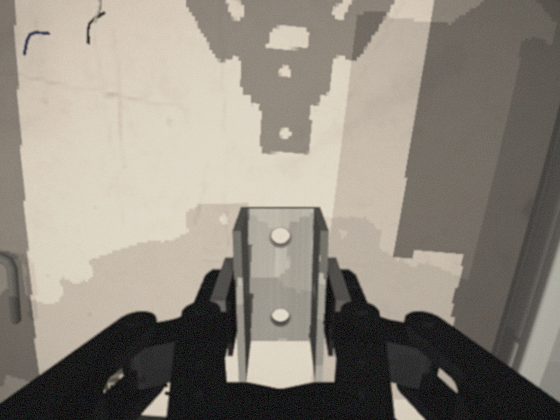

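View pics/t14b.png

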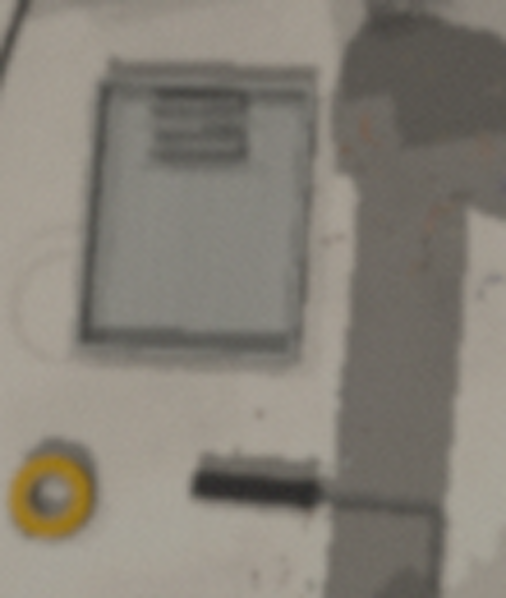

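```bash
python3 -c "
from h import *
c=manip.calibration('top')
P=[]
for x,y in [(100,78),(315,80),(297,354),(78,345)]:
    p=plane(c,(155+x/4.6-.4,155+y/4.6-.4),.028); P.append(p); print(p.round(4))
print(np.mean(P,0))
for y in (92,115,133,157): print('mate',plane(c,(155+200/4.6-.4,155+y/4.6-.4),.033).round(4))
for x in (150,248): print('mate',plane(c,(155+x/4.6-.4,155+145/4.6-.4),.033).round(4))
m=plane(c,(155+198/4.6-.4,155+127/4.6-.4),.033)
plan([.592,.303,.15],goalR(0,0),20)
"
```

```text
[0.7183 0.3754 0.028 ]
[0.7205 0.2258 0.028 ]
[0.5298 0.2289 0.028 ]
[0.5318 0.3782 0.028 ]
[0.62508255 0.30210396 0.028     ]
mate [0.7087 0.3041 0.033 ]
mate [0.6925 0.3031 0.033 ]
mate [0.6798 0.3024 0.033 ]
mate [0.663  0.3014 0.033 ]
mate [0.6705 0.3364 0.033 ]
mate [0.6722 0.2689 0.033 ]
rows 20 ang/row [-0.003, -0.006, -0.932] clock 15.7167
[[-0.045, -0.018, -0.003], [-0.043, -0.02, -0.003], [-0.042, -0.024, -0.003], [-0.04, -0.028, -0.003], [-0.037, -0.029, -0.002]]
[[-0.036, -0.033, -0.003], [-0.032, -0.035, -0.003], [-0.03, -0.038, -0.003], [-0.028, -0.04, -0.003], [-0.024, -0.041, -0.003]]
[[-0.021, -0.043, -0.003], [-0.017, -0.045, -0.002], [-0.015, -0.046, -0.003], [-0.011, -0.047, -0.003], [-0.007, -0.048, -0.003]]
[[-0.004, -0.047, -0.003], [0.0, -0.049, -0.003], [0.003, -0.048, -0.003], [0.007, -0.047, -0.002], [0.011, -0.047, -0.003]]
```

>>> send_rows(delta_pos=[[-0.045,-0.018,-0.003],[-0.043,-0.02,-0.003],[-0.042,-0.024,-0.003],[-0.04,-0.028,-0.003],[-0.037,-0.029,-0.002]], angular=[[0,0,-0.93],[0,0,-0.93],[0,0,-0.93],[0,0,-0.93],[0,0,-0.93]])

```text
clock: 16.13
position: [0.5065, 0.0277, 0.1287]
ee_rot: [-0.0, 0.849, -0.529, 0.001]
contact_force: [1.4, -0.8, -1.6]
width: 0.0329
```

>>> send_rows(delta_pos=[[-0.036,-0.033,-0.003],[-0.032,-0.035,-0.003],[-0.03,-0.038,-0.003],[-0.028,-0.04,-0.003],[-0.024,-0.041,-0.003]], angular=[[0,0,-0.93],[0,0,-0.93],[0,0,-0.93],[0,0,-0.93],[0,0,-0.93]])

```text
clock: 16.55
position: [0.5343, 0.1198, 0.1344]
ee_rot: [0.0, 0.932, -0.363, 0.001]
contact_force: [-0.1, -0.3, -1.1]
width: 0.0332
```

>>> send_rows(delta_pos=[[-0.021,-0.043,-0.003],[-0.017,-0.045,-0.002],[-0.015,-0.046,-0.003],[-0.011,-0.047,-0.003],[-0.007,-0.048,-0.003]], angular=[[0,0,-0.93],[0,0,-0.93],[0,0,-0.93],[0,0,-0.93],[0,0,-0.93]])

```text
clock: 16.97
position: [0.5625, 0.2117, 0.1398]
ee_rot: [0.001, 0.983, -0.184, 0.001]
contact_force: [0.5, 0.0, -1.2]
width: 0.0331
```

>>> send_rows(delta_pos=[[-0.004,-0.047,-0.003],[0.0,-0.049,-0.003],[0.003,-0.048,-0.003],[0.007,-0.047,-0.002],[0.011,-0.047,-0.003]], angular=[[0,0,-0.93],[0,0,-0.93],[0,0,-0.93],[0,0,-0.93],[0,0,-0.93]])

```text
clock: 17.38
position: [0.5906, 0.3033, 0.1451]
ee_rot: [0.002, 1.0, 0.001, 0.001]
contact_force: [-0.8, -0.4, -1.0]
width: 0.033
```

```bash
python3 look.py wrist w18; python3 -c "
from h import *
plan([.598,.302,.05],goalR(0,-.016),6)"
```

```text
17.3833 [0.5906 0.3033 0.1451] [[1.0, 0.001, 0.001], [0.001, -1.0, -0.003], [0.001, 0.003, -1.0]] [ 0.37  0.48  1.46 -0.    1.21  0.37] [-0.8 -0.4 -1. ] 0.033037209161615476
rows 6 ang/row [-0.003, -0.01, 0.043] clock 17.4333
[[0.002, 0.002, 0.04], [0.002, 0.003, 0.04], [0.003, 0.002, 0.039], [0.002, 0.002, 0.04], [0.002, 0.003, 0.04]]
[[0.003, 0.002, 0.04]]
```

View pics/w18.png

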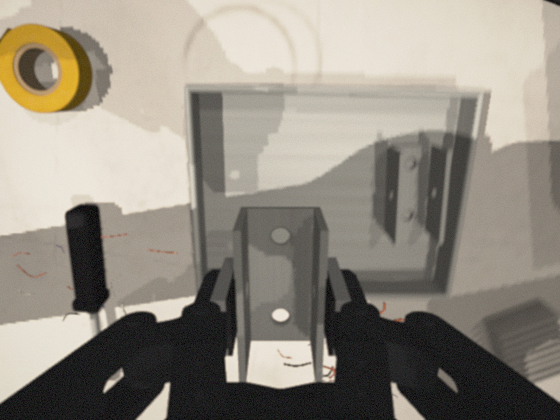

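>>> send_rows(delta_pos=[[0.002,0.002,0.04],[0.002,0.003,0.04],[0.003,0.002,0.039],[0.002,0.002,0.04],[0.002,0.003,0.04]], angular=[[0,0,0.04],[0,0,0.04],[0,0,0.04],[0,0,0.04],[0,0,0.04]])

```text
clock: 17.85
position: [0.5952, 0.2974, 0.0652]
ee_rot: [0.001, 1.0, -0.009, 0.001]
contact_force: [0.3, -0.1, -1.8]
width: 0.0328
```

```bash
python3 look.py wrist w19; python3 -c "
from h import *
plan([.598,.302,.034],goalR(0,-.016),4)"
```

```text
17.85 [0.5952 0.2974 0.0652] [[1.0, -0.019, 0.002], [-0.019, -1.0, -0.003], [0.002, 0.003, -1.0]] [ 0.36  0.55  1.55 -0.    1.04  0.38] [ 0.3 -0.1 -1.8] 0.032849028415755564
rows 4 ang/row [0.017, 0.011, -0.01] clock 17.9
[[0.003, -0.004, 0.017], [0.003, -0.003, 0.018], [0.003, -0.004, 0.017], [0.003, -0.004, 0.017]]
```

View pics/w19.png

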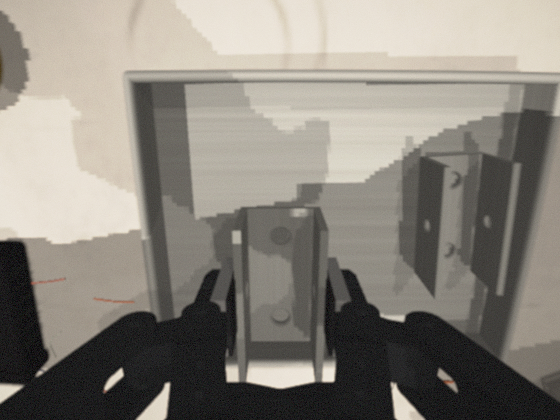

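```bash
python3 -c "
from h import *
c=np.load('pics/w19.npy',allow_pickle=True).item()
for u,z in [((243,208),.0695),((318,208),.0695),((245,381),.0695),((322,381),.0695),((128,76),.028),((558,76),.028),((400,335),.003),((138,84),.028),((185,82),.003),((418,156),.033),((435,295),.033),((519,163),.033),((500,293),.033)]: print(u,plane(c,u,z).round(4))
"
```

```text
(243, 208) [0.5833 0.3356 0.0695]
(318, 208) [0.6089 0.3351 0.0695]
(245, 381) [0.5802 0.2621 0.0695]
(322, 381) [0.6114 0.2614 0.0695]
(128, 76) [0.5333 0.3816 0.028 ]
(558, 76) [0.7154 0.3787 0.028 ]
(400, 335) [0.6665 0.2324 0.003 ]
(138, 84) [0.5371 0.3783 0.028 ]
(185, 82) [0.5509 0.3794 0.003 ]
(418, 156) [0.6557 0.3461 0.033 ]
(435, 295) [0.6705 0.2777 0.033 ]
(519, 163) [0.7009 0.3423 0.033 ]
(500, 293) [0.7029 0.2778 0.033 ]
```

>>> send_rows(delta_pos=[[0.002,-0.004,0.017],[0.002,-0.004,0.018],[0.002,-0.004,0.017],[0.002,-0.004,0.017],[0,0,0]], angular=[[0.015,0.01,0],[0.015,0.01,0],[0.015,0.01,0],[0.015,0.01,0],[0,0,0]])

```text
clock: 18.32
position: [0.5998, 0.3046, 0.0395]
ee_rot: [-0.002, 1.0, -0.009, 0.004]
contact_force: [0.4, 0.0, -1.6]
width: 0.033
```

>>> send_rows(delta_pos=[[0,0,0.01],[0,0,0.01],[0,0,0]], angular=[[0,0,0],[0,0,0],[0,0,0]])

```text
clock: 18.57
position: [0.6001, 0.3044, 0.0323]
ee_rot: [-0.002, 1.0, -0.009, 0.004]
contact_force: [0.2, 0.5, -2.6]
width: 0.0331
```

>>> send_rows(delta_pos=[[0,0,0.004],[0,0,0.003],[0,0,0]], angular=[[0,0,0],[0,0,0],[0,0,0]])

```text
clock: 18.82
position: [0.6004, 0.3045, 0.03]
ee_rot: [-0.002, 1.0, -0.009, 0.005]
contact_force: [-0.2, -0.5, -1.4]
width: 0.0333
```

>>> send_rows(delta_pos=[[0,0,0.004],[0,0,0]], angular=[[0,0,0],[0,0,0]])

```text
clock: 18.98
position: [0.6008, 0.3047, 0.0288]
ee_rot: [-0.002, 1.0, -0.009, 0.005]
contact_force: [-0.1, 0.3, -0.7]
width: 0.0332
```

>>> send_rows(delta_pos=[[0,0,0],[0,0,0],[0,0,0],[0,0,0],[0,0,0]], angular=[[0,0,0],[0,0,0],[0,0,0],[0,0,0],[0,0,0]], hand=55)

```text
clock: 19.4
position: [0.6005, 0.3046, 0.0285]
ee_rot: [-0.002, 1.0, -0.009, 0.005]
contact_force: [-0.1, 0.2, -0.4]
width: 0.0553
```

>>> send_rows(delta_pos=[[0,0,-0.03],[0,0,-0.06],[0,0,-0.08],[0,0,-0.08],[0,0,0]], angular=[[0,0,0],[0,0,0],[0,0,0],[0,0,0],[0,0,0]])

```text
clock: 19.82
position: [0.6035, 0.3059, 0.1368]
ee_rot: [-0.004, 1.0, -0.009, 0.011]
contact_force: [0.3, 0.4, 0.3]
width: 0.0554
```

```bash
python3 look.py wrist w20; python3 look.py scene s20; python3 -c "
from h import *
a=cv2.imread('pics/s20.png'); cv2.imwrite('pics/s20b.png',cv2.resize(a[160:350,160:400],None,fx=3,fy=3,interpolation=2))"
```

```text
19.8167 [0.6035 0.3059 0.1368] [[1.0, -0.018, 0.023], [-0.018, -1.0, 0.009], [0.023, -0.009, -1.0]] [ 0.37  0.49  1.46 -0.    1.17  0.38] [0.3 0.4 0.3] 0.05538190333927821
19.8667 [0.6022 0.3053 0.1339] [[1.0, -0.018, 0.019], [-0.018, -1.0, 0.007], [0.019, -0.007, -1.0]] [ 0.37  0.49  1.46 -0.    1.17  0.38] [-0.3 -0.1 -0.8] 0.054778023819258684
```

View pics/w20.png

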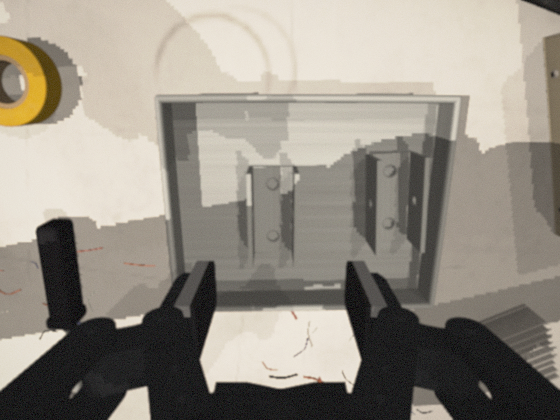

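View pics/s20b.png

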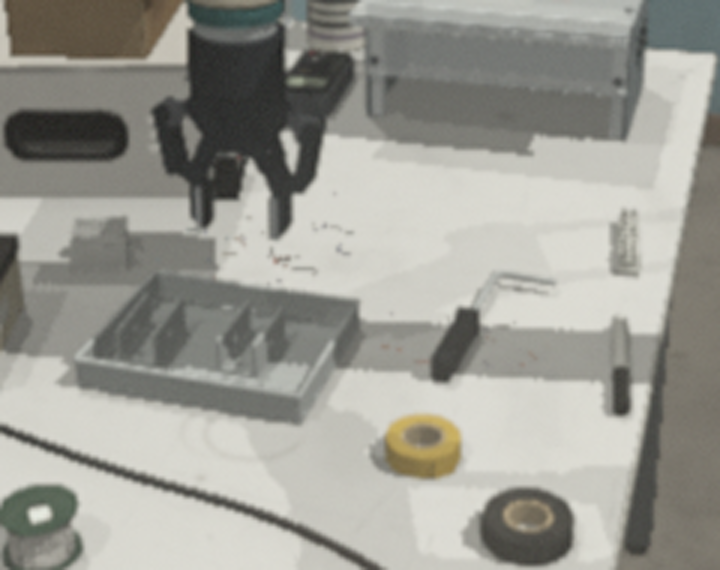

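```bash
python3 -c "
from h import *
c=np.load('pics/w20.npy',allow_pickle=True).item()
P=[plane(c,u,.033) for u in [(249,167),(252,264),(297,168),(294,264)]]; print(np.mean(P,0), np.array(P).round(3).tolist())
a=cv2.imread('pics/t14.png').astype(int)
b=cv2.imread('pics/top0.png').astype(int)
for i in (b,a):
    m=(i[:,:,2]>130)&(i[:,:,0]<70)&(i[:,:,1]>90); m[:240]=0;m[285:]=0; ys,xs=np.nonzero(m); print(xs.mean(),ys.mean())
print(manip.sign_off())"
```

```text
[0.60116125 0.30447825 0.033     ] [[0.587, 0.339, 0.033], [0.586, 0.271, 0.033], [0.617, 0.337, 0.033], [0.615, 0.271, 0.033]]
142.91304347826087 261.9178743961353
138.51054852320675 261.47257383966246
the job is handed in; nothing more can be done
None
```

The bracket is out of the bay and standing on its flat web in the tray's free floor. The job was handed in at about 20 s of the 67 s, and no verdict was reported.

**What I did:** I gripped the rod's handle with the tool leaned back 35° and slid the leg into the bracket's channel from its left-hand open end. I then drew the bracket about 23 cm out, to roughly 0.25 m in front of the bay's centre, which is clear of the hood. The rod went back on the bench near where it started. I picked the bracket up across its walls, turned it 90° and released it in the tray.

**Last checks:**
- **Bracket:** the final wrist picture puts its centre at (0.601, 0.304), about 22 mm short of the tray's centre in x and 2 mm off in y. That is inside the free floor. It looks level and parallel to its mate.
- **Rod:** it lies flat on the bench, outside the bay, the hood and the tray.
- **Gripper:** it is open and touching nothing, about 13 cm up.
- **Force:** readings at the end of each move never passed about 6 N.

**What disagreed or is uncertain:**
- **Tape roll:** my automatic comparison was spoiled because the colour mask also caught other objects; its average shifted 4 pixels. By eye the roll is at the same place, near pixel (167, 262), in both top pictures. The last of those dates from before the tray placement. The meter also looks unmoved, again only by eye.
- **Measurements:** the two cameras differed by up to about 6 mm on the rod's handle and 7 mm between two tray-centre measurements. Both were within the clearances I had.
- **Hook pull:** I could not read the contact force between hook and bracket directly. I inferred it from the bracket moving with the leg in the pictures.

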